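# Fetch the violet soap bar from behind the stock

### The job

A customer wants the violet soap bar at the back of the wooden stock tray. Clear the gold-lidded jar and the dropper bottle out of the way onto the cork mat, then the carton too, all standing upright; then take the violet bar and lay it flat in the middle of the black saucer. With the bar on the saucer, put the carton back first and then the jar and the bottle, each upright exactly where it stood on the tray and the carton square to the tray as before; leave the cream bar and the green bowl alone.

Things in the scene. Friction and masses are not known exactly. Their poses are not given: they have to be found in the camera images.
- stock_tray: fixed wooden tray, 240 x 240 mm, floor 5 mm thick, rim 12 mm high. Origin: centre of underside; x to its back, y to its left. Flush dark inlays mark the places, mm in its frame: front discs (-65, 55), (-65, -55) for jar and bottle, sides vary; middle (5.5, 0) carton; back (61.5, 55), (61.5, -55) soap bars, sides vary. Things start within 8 mm of these
- cork_mat: fixed brown cork mat, 200 x 200 mm, 5 mm thick, flat, on the left or the right of the tray (the saucer is on the other side): the side area to put cleared things on. Origin: centre of its underside, axes parallel to its sides
- saucer: fixed flat black round saucer, 119 mm across, its top 12 mm above the table: goal of the violet bar. Origin: centre of its underside
- gold_jar: glass jar with gold lid, round, 64 mm across the glass, lid 61 mm, 85 mm high, 0.22 kg. Origin: centre of its underside, z up. It stands on the left or right of the tray's front row, about 10 mm in front of the carton
- dropper_bottle: brown dropper bottle with black cap and rubber bulb, 33 mm across up to 62 mm height, bulb to 102 mm, 0.07 kg. Origin: centre of its underside, z up. It stands beside the jar in the tray's front row
- carton: pale cardboard carton with a dark printed picture on its front, 50 mm deep (its x) x 130 mm wide (its y) x 100 mm high, 0.15 kg, rigid. Origin: centre of its underside; grip it across its 50 mm depth. In the middle of the tray, between the front row and the soap bars, about 10 mm from each
- violet_bar: violet soap bar, 43 mm (its x) x 63 mm (its y) x 25 mm high, lying flat in the tray's back row, left or right. 0.11 kg, rigid. Origin: centre of its underside
- cream_bar: cream-white soap bar, 42 mm (its x) x 63 mm (its y) x 26 mm high, in the back row beside the violet one; stays there. Origin: centre of its underside
- green_bowl: bystander, loose: small green bowl, 100 mm across, 48 mm high, on the table on the robot's side of the saucer, about 10 mm from it. Origin: centre of its underside

How it is judged (in metres and radians):
On the way, in this order (a step that is already met when the one before it is completed fails the run):
1. the jar and the bottle both stand on the cork mat (x of gold_jar in the frame of cork_mat between -0.1 and 0.1 m and y of gold_jar in the frame of cork_mat between -0.1 and 0.1 m and z of each of gold_jar, dropper_bottle in the frame of cork_mat below 0.008 m and angle between each of gold_jar, dropper_bottle's own z axis and vertical below 0.15 rad and linear speed of each of gold_jar, dropper_bottle below 0.03 m/s and x of dropper_bottle in the frame of cork_mat between -0.1 and 0.1 m and y of dropper_bottle in the frame of cork_mat between -0.1 and 0.1 m), for 0.2 s.
2. the carton stands on the mat too, beside the jar and the bottle (all of step 1 and x of carton in the frame of cork_mat between -0.1 and 0.1 m and y of carton in the frame of cork_mat between -0.1 and 0.1 m and z of carton in the frame of cork_mat below 0.008 m and angle between carton's own z axis and vertical below 0.15 rad and linear speed of carton below 0.03 m/s), for 0.2 s.
3. the violet bar lies in the middle of the saucer, the three others still on the mat (all of step 2 and horizontal distance between violet_bar and saucer below 0.015 m and z of violet_bar in the frame of saucer between 0.005 and 0.018 m and angle between violet_bar's own z axis and vertical below 0.15 rad and linear speed of violet_bar below 0.02 m/s), for 0.2 s.
4. the carton is back in its place, the jar and the bottle still on the mat (all of step 1 and distance of carton from where it was at the start of the episode below 0.015 m and angle between carton's own z axis and vertical below 0.1 rad and linear speed of carton below 0.02 m/s and angle between the x axis of carton and the x axis of stock_tray, either way round below 0.2 rad), for 0.2 s.
At the end, for the whole second after the job is handed in: The violet bar lies flat on the saucer, centred within 15 mm; the jar, the bottle and the carton each stand upright within 15 mm of where they stood at the start, the carton within 0.2 rad of square to the tray; the cream bar is within 15 mm of its start; all at rest (horizontal distance between violet_bar and saucer below 0.015 m and z of violet_bar in the frame of saucer between 0.005 and 0.018 m and angle between violet_bar's own z axis and vertical below 0.15 rad and linear speed of each of violet_bar, gold_jar, dropper_bottle, carton below 0.02 m/s and distance of each of gold_jar, dropper_bottle, carton, cream_bar from where it was at the start of the episode below 0.015 m and angle between each of gold_jar, dropper_bottle, carton's own z axis and vertical below 0.1 rad and angle between the x axis of carton and the x axis of stock_tray, either way round below 0.2 rad); the robot touches nothing.
It fails at once if the cream bar is moved (distance of cream_bar from where it was at the start of the episode above 0.02 m).
It fails at once if the green bowl is pushed away (distance of green_bowl from where it was at the start of the episode above 0.02 m).
It fails at once if a thing is knocked over (angle between any of gold_jar, dropper_bottle, carton's own z axis and vertical above 0.8 rad).
It also fails if it takes over 144 s, if anything falls off the work surface, if the arm or the gripper's body presses on something with over 40 N, if the wrist force passes 120 N, or if a joint passes its speed limit or range.

### The arm

A 7-joint arm with a two-finger parallel gripper is mounted at the origin on a cart in front of the work surface, level with it; the furniture and walls round the work are solid. World frame = base frame: x ahead of the robot, y to its left, z up, the work surface at z = 0. Lengths are in m, angles in degrees, forces in N, time in s.
With the tool pointing down it reaches from about 0.425 to 1.025 m from the base axis. Payload 9.4 kg.
Tool frame: the origin (TCP) lies at the very end of the fingers, on their centre line; the grasp point (between the pads) lies 19 mm behind it (pinch_z is the distance from the TCP to the grasp point, in m); z points along the fingers, y is the line along which they close (so a half turn about z gives the same grasp; the last joint's range is limited). The gripper opens to 85 mm and grips with 20 to 120 N. Pads are 22 mm wide; open, the fingers measure 114 mm over their backs; the gripper's body (76 mm by 85 mm) begins 54 mm behind the grasp point. The pads swing forward as they close: fully open they stand 13 mm farther back than shut.
Start: joints at [-81.343, 34.337, -0.143, 91.639, 0.103, 54.024, -4.572], TCP at [0.164, 0.706, 0.194] pointing down, gripper open.
Joint ranges: [-147.43, 147.43], [-19.82, 112.94], [-74.19, 73.91], [6.32, 146.72], [-59.91, 239.91], [6.04, 106.73], [-150.56, 150.56]. Speed limits (degrees/s): [127.2, 127.2, 172.46, 172.46, 180, 180, 180].

### API

Orientations are given as [roll, pitch, yaw] about the fixed x, y, z axes, in that order (R = Rz(yaw) Ry(pitch) Rx(roll)).
In Python, from bench import read_state, camera, hand_in, pinch_z gives the robot as it stands.
- The arm moves only by the tool send_rows, never from a script. Its argument "steps" is a list of rows, each an object with "claw": the opening, from 0 (shut) to 1 (fully open); "translation": the shift along the tool's x, y, z in cm, a list of three; "spin": the turn about the tool's z in degrees. A call has 1 to 5 rows; each row shifts and turns the commanded pose from where the row before left it, along the tool's axes as they then stand; what a row does not reach is not made up. A row lasts 1/8 s, in which the tool goes at most 62.5 mm and 10.7 degrees, less where a joint would pass 70% of its speed; a pose out of reach is approached as far as the arm can. A call is refused whole if a number of a shift passes 6.25 or a number of a turn 10.7, either way. A call with a gripper value outside its range is refused whole. The fingers move at their own pace and stop on an object; "squeeze" is the grip in N (left out, the last holds). Time passes only in rows, so rows that do not move let the fingers close. It gives the time, the measured TCP pose, the force, the opening and the grip force at its end, in the units of the state.
- read_state(): the state, without advancing time (a new reading comes with each control period).
- camera(name): name is "scene" or "top" or "wrist"; returns a dict with "color" (400x640x3 uint8, red, green, blue), "fov_y" (degrees; the focal length in pixels is half the picture's height over the tangent of half this angle, whatever the lens; pixels are square), "cx", "cy" (the principal point, pixels), "xyz" and "rotation" of the camera in the world. Camera axes: x right, y up, looking along -z (the intrinsics and any distortion apply to the point x, -y, -z); pixel columns grow to the right and rows downward; lengths in m; the calibration is good to about 2 mm. A picture is of the moment at which its call begins. There is no depth.
- hand_in(): hands the job in; it is judged then, once.
The state is a dict: "time_s": time; "joints": joint angles; "qvel": joint speeds; "joint_efforts": joint torques, N m; "ee_pos": TCP position; "orientation": TCP orientation; "ft_force": force on the tool from outside, world axes, zero at the start; "wrist_torque": the same for the moment, N m; "grip_width": finger opening in m; "gripper_force": force on a finger pad.
Only numpy, scipy, OpenCV 4.12 (cv2) and the standard library are available. Lean on these libraries where they do the work, as an engineer would, in place of code of your own. Each camera call takes 0.05 s, during which the arm holds its last target. There are 200 camera calls.

## Working session

There is one attempt and no reset: what is moved stays moved. The work goes in short steps, Python scripts to look and compute and a tool call to move; the robot and the scene stay as the last step left them, time stands still between calls to the robot, and variables do not carry over. Pictures are saved under pics/ and viewed, at most 14 in all, crops included, and the job is handed in when it is done.

Besides the shell and the picture viewer there is one more tool, called after "Request:" as name(argument=value, ...) on one line, values as JSON. send_rows: Moves the arm, as the interface text tells. Its arguments: {"type":"object","properties":{"steps":{"type":"array","items":{"type":"object","properties":{"claw":{"type":"number"},"translation":{"type":"array","items":{"type":"number"}},"spin":{"type":"number"}}}},"squeeze":{"type":"number"}},"required":["steps"]}

```bash
mkdir -p pics; ls; python3 - <<'E'
from bench import read_state,camera,pinch_z
import cv2
print(read_state(),pinch_z)
for n in("top","scene"):
    c=camera(n);cv2.imwrite(f"pics/{n}0.png",c["color"][...,::-1]);c.pop("color");print(n,c)
E
```

```text
pics
{'time_s': 0.0, 'joints': array([-81.3427218 ,  34.38700584,  -0.14549731,  91.68117708,
         0.1044332 ,  54.02537517,  -4.57260639]), 'qvel': array([ 0.00230717,  0.01448545, -0.00908504, -0.02721159,  0.01470606,
       -0.07593772, -0.04860089]), 'joint_efforts': array([-1.25404109e-03, -7.76446080e+01,  1.56364281e+00, -2.58012182e+01,
        1.21840698e-02,  8.75734608e-03, -3.45287788e-05]), 'ee_pos': array([0.16363718, 0.70573054, 0.19268417]), 'orientation': array([-1.79907047e+02,  9.68260625e-03,  1.66951677e+02]), 'ft_force': array([0.41940335, 0.09974256, 0.13527931]), 'wrist_torque': array([-0.00747503, -0.00095108,  0.04524785]), 'gripper_force': 0.0, 'grip_width': 0.08564878838642154} 0.0187
top {'fov_y': 50.04192758194631, 'cx': 316.6351478914049, 'cy': 201.28504748373066, 'xyz': array([ 0.39054453, -0.00308574,  1.18452809]), 'rotation': array([  5.70044651,  -0.92680138, -90.74813555])}
scene {'fov_y': 42.59490993859852, 'cx': 325.3664741515449, 'cy': 198.35670472892792, 'xyz': array([-0.1622874 , -0.89945674,  1.07791894]), 'rotation': array([ 47.09619102,  -0.4597273 , -36.03121511])}
```

View pics/top0.png

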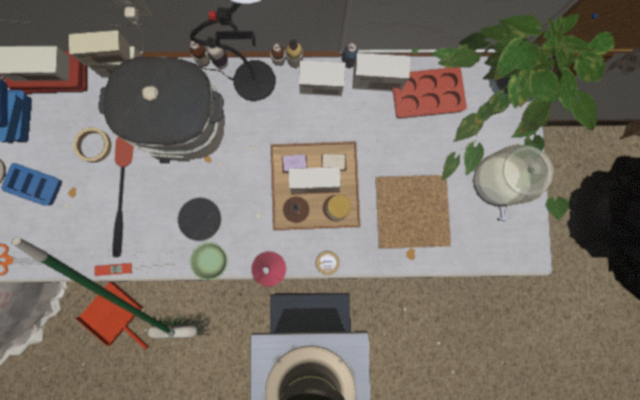

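View pics/scene0.png

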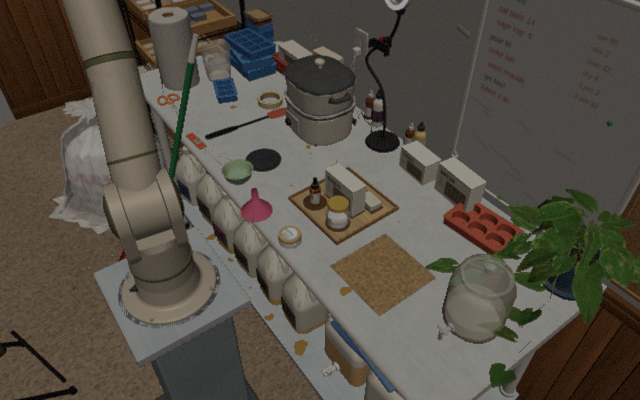

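Top view: tray at (315,187) with the bottle at left front (296,208), the jar at right front (338,206), the carton at (315,178), and the violet bar at back left (294,162). The mat is at right (413,212), the saucer at (200,218) and the bowl at (208,261). A broom handle leans at the left, so I'll triangulate it from both views. Scene view: the arm is at left with the broom behind it.

```bash
cat > h.py <<'E'
import numpy as np,cv2
from scipy.spatial.transform import Rotation as R
from bench import read_state,camera
def K(c): return 200/np.tan(np.radians(c["fov_y"]/2))
def rot(c): return R.from_euler("xyz",c["rotation"],degrees=True).as_matrix()
def ray(c,u,v): 
    d=np.array([(u-c["cx"])/K(c),-(v-c["cy"])/K(c),-1.]); return rot(c)@d
def onz(c,u,v,z):
    d=ray(c,u,v); return c["xyz"]+d*(z-c["xyz"][2])/d[2]
def proj(c,p):
    q=rot(c).T@(np.asarray(p)-c["xyz"]); return np.array([c["cx"]-K(c)*q[0]/q[2],c["cy"]+K(c)*q[1]/q[2]])
def tri(c1,p1,c2,p2):
    d1,d2=ray(c1,*p1),ray(c2,*p2); A=np.c_[d1,-d2]; s=np.linalg.lstsq(A,c2["xyz"]-c1["xyz"],rcond=None)[0]
    a=c1["xyz"]+s[0]*d1;b=c2["xyz"]+s[1]*d2; return (a+b)/2,np.linalg.norm(a-b)
def blob(c,lo,hi,box,z,name=""):
    x0,y0,x1,y1=box; hsv=cv2.cvtColor(np.ascontiguousarray(c["color"]),cv2.COLOR_RGB2HSV)
    m=np.zeros((400,640),np.uint8); m[y0:y1,x0:x1]=cv2.inRange(hsv,lo,hi)[y0:y1,x0:x1]
    cs=cv2.findContours(m,cv2.RETR_EXTERNAL,cv2.CHAIN_APPROX_NONE)[0]; k=max(cs,key=cv2.contourArea)
    r=cv2.minAreaRect(k); P=[onz(c,u,v,z)[:2] for u,v in cv2.boxPoints(r)]; P=np.array(P)
    e=P[1]-P[0];f=P[2]-P[1]
    print(name,"px",np.round(r[0],1),"xy",P.mean(0).round(4),"sides",np.linalg.norm(e).round(3),np.linalg.norm(f).round(3),"ang",np.degrees(np.arctan2(e[1],e[0])).round(1)); return P
E
python3 - <<'E'
from h import *
t=camera("top");s=camera("scene")
im=t["color"];hsv=cv2.cvtColor(np.ascontiguousarray(im),cv2.COLOR_RGB2HSV)
for n,(u,v) in dict(mat=(413,212),tray=(277,225),cart=(315,180),jar=(340,203),bot=(296,208),vio=(294,162),cream=(333,161),sauc=(200,218),bowl=(208,261),table=(240,190),disc=(288,215)).items(): print(n,hsv[v,u])
print("broom top",tri(t,(20,243),s,(195,40)))
print("tcp px",proj(t,[.164,.706,.194]),proj(s,[.164,.706,.194]))
a=[]
for n,c in (("t",t),("s",s)):
    x=c["color"][130:270,170:460] if n=="t" else c["color"][140:320,210:450]
    a.append(cv2.resize(x[...,::-1],(800,300) if n=="t" else (800,300)))
cv2.imwrite("pics/crop.png",cv2.resize(t["color"][130:270,170:460][...,::-1],None,fx=2.75,fy=2.75,interpolation=cv2.INTER_CUBIC))
E
```

```text
mat [ 15 102 150]
tray [ 17  90 159]
cart [ 17  11 205]
jar [ 20 137 167]
bot [15 18 56]
vio [136  34 180]
cream [ 21  27 195]
sauc [130  11  70]
bowl [ 56  43 171]
table [128   6 183]
disc [13 94 84]
broom top (array([0.3997868 , 0.55314067, 0.34857547]), np.float64(0.00010193296551015299))
tcp px [ -8.77177472 350.85447178] [116.58951124  85.68265924]
```

View pics/crop.png

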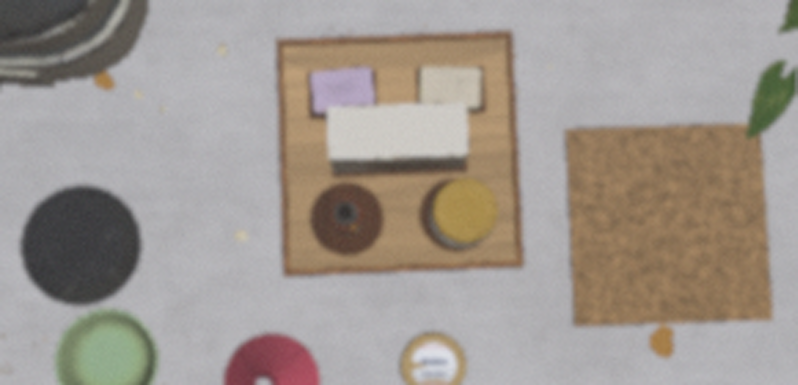

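Crop (2.75x, offset 170,130): the tray is clean-edged. The violet bar is at back left (343,90), the cream bar at right (451,88), the bottle at (346,213) and the jar lid at (464,211). The mat spans (570,127)-(770,320), and the saucer is at (81,244). Broom tip is at (0.40, 0.55, z 0.35), so I'll rise above it before swinging over.

```bash
cat > m.py <<'E'
from h import *
t=camera("top")
def cp(u,v,z): return onz(t,u/2.7517+170,v/2.7517+130,z)[:2]
Tc=np.array([cp(279,41,.012),cp(511,33,.012),cp(522,265,.012),cp(286,273,.012)])
print("tray",Tc.mean(0),"ang",np.degrees(np.arctan2(*(Tc[0]-Tc[3]+Tc[1]-Tc[2])[::-1])), np.linalg.norm(Tc[0]-Tc[1]),np.linalg.norm(Tc[0]-Tc[3]))
M=np.array([cp(567,129,.005),cp(760,125,.005),cp(771,318,.005),cp(575,324,.005)])
print("mat",M.mean(0),"ang",np.degrees(np.arctan2(*(M[0]-M[3]+M[1]-M[2])[::-1])),np.linalg.norm(M[0]-M[1]))
blob(t,(0,0,40),(180,60,110),(170,190,225,245),.012,"saucer")
blob(t,(40,30,60),(80,255,255),(185,235,235,285),.048,"bowl")
blob(t,(120,20,80),(160,255,255),(275,140,315,175),.030,"violet")
blob(t,(10,10,150),(30,50,255),(320,140,350,168),.031,"cream")
blob(t,(0,0,180),(180,32,255),(280,165,345,190),.105,"carton top")
blob(t,(18,110,120),(30,255,255),(320,190,355,222),.090,"jar lid")
print("bulb",cp(346,211,.107),"disc",cp(346,218,.005))
a=np.radians(np.degrees(np.arctan2(*(Tc[0]-Tc[3]+Tc[1]-Tc[2])[::-1])));c,s=np.cos(a),np.sin(a)
for n,p in dict(bot=(-65,55),jar=(-65,-55),cart=(5.5,0),vio=(61.5,55),cream=(61.5,-55)).items():
    print("nominal",n,Tc.mean(0)+np.array([[c,-s],[s,c]])@np.array(p)/1000)
E
python3 m.py
```

```text
tray [ 0.55204793 -0.02034052] ang 1.4735571384051507 0.23520300504498967 0.2343906004382442
mat [ 0.47762245 -0.29004517] ang 0.780143201906056 0.19678682229260258
saucer px [199. 219.] xy [0.4628 0.2978] sides 0.115 0.115 ang -90.6
bowl px [208. 261.] xy [0.3501 0.2636] sides 0.094 0.094 ang -90.7
violet px [294.1 162.3] xy [0.6134 0.0367] sides 0.06 0.038 ang -84.1
cream px [332.  160.5] xy [ 0.617  -0.0667] sides 0.066 0.036 ang -90.6
carton top px [314. 176.] xy [ 0.5629 -0.0162] sides 0.148 0.057 ang -90.6
jar lid px [339. 206.] xy [ 0.4868 -0.0795] sides 0.057 0.057 ang -90.6
bulb [0.48481093 0.03096576] disc [0.48668864 0.03424701]
nominal bot [0.48565507 0.03296978]
nominal jar [ 0.48848378 -0.07699384]
nominal cart [ 0.55754611 -0.02019908]
nominal vio [0.61211324 0.0362228 ]
nominal cream [ 0.61494195 -0.07374082]
```

Request:
send_rows(steps=[{"claw": 1, "translation": [0, 0, -6], "spin": 0}, {"claw": 1, "translation": [0, 0, -6], "spin": 0}, {"claw": 1, "translation": [0, 0, -6], "spin": 0}, {"claw": 1, "translation": [0, 0, -6], "spin": 0}, {"claw": 1, "translation": [0, 0, -5], "spin": 0}], squeeze=30)

```text
time_s: 0.88
ee_pos: [0.1637, 0.7061, 0.4864]
orientation: [179.9, -0.0, 166.9]
ft_force: [0.7, 0.5, -0.2]
grip_width: 0.0857
gripper_force: 0.0
```

Request:
send_rows(steps=[{"claw": 1, "translation": [-4.8, -2.64, 0], "spin": 0}, {"claw": 1, "translation": [-4.8, -2.64, 0], "spin": 0}, {"claw": 1, "translation": [-4.8, -2.64, 0], "spin": 0}, {"claw": 1, "translation": [-4.8, -2.64, 0], "spin": 0}, {"claw": 1, "translation": [-4.8, -2.64, 0], "spin": 0}])

```text
time_s: 1.5
ee_pos: [0.3688, 0.522, 0.4836]
orientation: [180.0, 0.0, 166.9]
ft_force: [0.3, 0.2, 0.5]
grip_width: 0.0854
gripper_force: 0.0
```

Request:
send_rows(steps=[{"claw": 1, "translation": [-4.8, -2.64, 0], "spin": 0}, {"claw": 1, "translation": [-4.8, -2.64, 0], "spin": 0}, {"claw": 1, "translation": [-1.72, -5.63, 0], "spin": 0}, {"claw": 1, "translation": [-1.72, -5.63, 0], "spin": 0}, {"claw": 1, "translation": [-1.72, -5.63, 0], "spin": 0}])

```text
time_s: 2.12
ee_pos: [0.4614, 0.2721, 0.4835]
orientation: [180.0, 0.0, 166.9]
ft_force: [0.7, -0.1, 0.4]
grip_width: 0.0854
gripper_force: 0.0
```

Request:
send_rows(steps=[{"claw": 1, "translation": [-1.72, -5.63, 0], "spin": 0}, {"claw": 1, "translation": [-1.72, -5.63, 0], "spin": 0}, {"claw": 1, "translation": [-1.72, -5.63, 0], "spin": 0}, {"claw": 1, "translation": [-1.72, -5.63, 0], "spin": 0}, {"claw": 1, "translation": [-1.72, -5.63, 0], "spin": 0}])

```text
time_s: 2.75
ee_pos: [0.4813, -0.0215, 0.4838]
orientation: [180.0, 0.0, 167.0]
ft_force: [1.1, 1.2, 0.2]
grip_width: 0.0857
gripper_force: 0.0
```

Request:
send_rows(steps=[{"claw": 1, "translation": [-1.72, -5.63, 0], "spin": 0}, {"claw": 1, "translation": [0, 0, 0], "spin": 10.3}, {"claw": 1, "translation": [0, 0, 0], "spin": 10.3}, {"claw": 1, "translation": [0, 0, 0], "spin": 10.3}, {"claw": 1, "translation": [0, 0, 0], "spin": 10.3}])

```text
time_s: 3.38
ee_pos: [0.4855, -0.0783, 0.4836]
orientation: [180.0, -0.0, 125.4]
ft_force: [0.1, 0.1, -0.8]
grip_width: 0.0856
gripper_force: 0.0
```

Request:
send_rows(steps=[{"claw": 1, "translation": [0, 0, 0], "spin": 10.3}, {"claw": 1, "translation": [0, 0, 0], "spin": 10.3}, {"claw": 1, "translation": [0, 0, 0], "spin": 10.3}, {"claw": 1, "translation": [0, 0, 0], "spin": 10.3}, {"claw": 1, "translation": [0, 0, 0], "spin": 10.3}])

```text
time_s: 4.0
ee_pos: [0.4855, -0.0782, 0.4836]
orientation: [-180.0, -0.0, 73.9]
ft_force: [0.8, -0.5, 0.1]
grip_width: 0.0855
gripper_force: 0.0
```

Request:
send_rows(steps=[{"claw": 1, "translation": [0, 0, 0], "spin": 10.3}, {"claw": 1, "translation": [0, 0, 0], "spin": 10.3}, {"claw": 1, "translation": [0, 0, 0], "spin": 10.3}, {"claw": 1, "translation": [0, 0, 0], "spin": 10.3}, {"claw": 1, "translation": [0, 0, 0], "spin": 10.3}])

```text
time_s: 4.62
ee_pos: [0.4855, -0.0782, 0.4836]
orientation: [-180.0, -0.0, 22.4]
ft_force: [-0.5, -1.0, 0.5]
grip_width: 0.0856
gripper_force: 0.0
```

Request:
send_rows(steps=[{"claw": 1, "translation": [0, 0, 0], "spin": 10.3}, {"claw": 1, "translation": [0, 0, 0], "spin": 10.3}, {"claw": 1, "translation": [0, 0, 4], "spin": 0}, {"claw": 1, "translation": [0, 0, 4], "spin": 0}, {"claw": 1, "translation": [0, 0, 4], "spin": 0}])

```text
time_s: 5.25
ee_pos: [0.4855, -0.0781, 0.3626]
orientation: [-180.0, -0.0, 2.2]
ft_force: [-0.4, 0.6, -0.3]
grip_width: 0.0855
gripper_force: 0.0
```

```bash
python3 - <<'E'
from h import *
w=camera("wrist");cv2.imwrite("pics/w1.png",w["color"][...,::-1]);w.pop("color");print(w);print(read_state()["ee_pos"],read_state()["joints"])
E
```

```text
{'fov_y': 59.81765250741343, 'cx': 315.93943925703564, 'cy': 200.71770468207842, 'xyz': array([ 0.56444681, -0.07512217,  0.5432909 ]), 'rotation': array([-1.79150318e+01, -5.58506887e-03, -8.78410992e+01])}
[ 0.48302883 -0.07749856  0.35805191] [-28.9697423    8.98770368  37.32921717 110.24028074  -6.03461661
  63.06619524 -77.02420864]
```

View pics/w1.png

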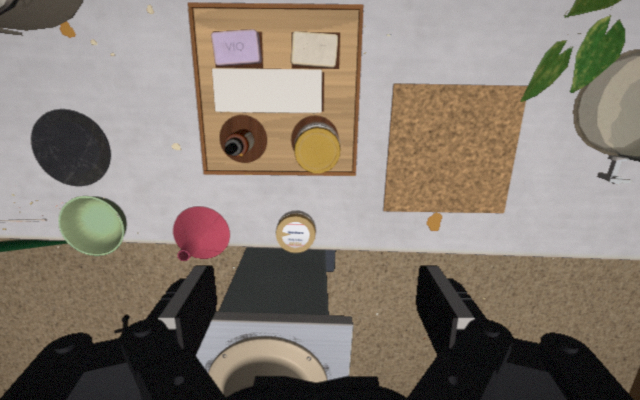

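Wrist view shows everything: the tray (190-362, 3-175), jar lid (317,148), bottle bulb (232,148), carton top (268,90), violet (236,47), cream (314,49), mat (385-535, 84-213), saucer (71,147) and bowl (92,226). I'll measure from this view.

```bash
cat > m2.py <<'E'
from h import *
w=camera("wrist")
T=np.array([onz(w,u,v,.012)[:2] for u,v in((190,4),(362,5),(356,175),(205,174))]);print("tray",T.mean(0).round(4),np.degrees(np.arctan2(*(T[0]-T[3]+T[1]-T[2])[::-1])).round(2),np.linalg.norm(T[0]-T[1]).round(4),np.linalg.norm(T[0]-T[3]).round(4))
M=np.array([onz(w,u,v,.005)[:2] for u,v in((394,84),(535,87),(506,213),(384,211))]);print("mat",M.mean(0).round(4),np.degrees(np.arctan2(*(M[0]-M[3]+M[1]-M[2])[::-1])).round(2),np.linalg.norm(M[0]-M[1]).round(4))
blob(w,(0,0,20),(180,60,95),(25,100,120,195),.012,"saucer")
blob(w,(120,20,80),(160,255,255),(205,20,270,72),.030,"violet")
blob(w,(10,8,150),(30,60,255),(285,25,345,75),.031,"cream")
blob(w,(0,0,190),(180,35,255),(205,60,335,120),.105,"carton")
blob(w,(18,90,100),(30,255,255),(285,118,350,176),.090,"jar")
print("bulb end",onz(w,232,149,.107)[:2],"disc",onz(w,244,138,.005)[:2])
E
python3 m2.py
```

```text
tray [ 0.5474 -0.0208] 1.82 0.231 0.2345
mat [ 0.4736 -0.2918] 0.55 0.2059
saucer px [ 67.8 144.2] xy [0.4628 0.2973] sides 0.115 0.114 ang -49.8
violet px [234.3  42.3] xy [0.6139 0.0366] sides 0.06 0.038 ang -84.4
cream px [314.5  44.6] xy [ 0.615  -0.0707] sides 0.04 0.059 ang -2.9
carton px [266.   86.5] xy [ 0.5596 -0.0155] sides 0.128 0.048 ang -87.8
jar px [317.7 147.2] xy [ 0.4872 -0.0797] sides 0.06 0.059 ang -10.2
bulb end [0.48446471 0.02701694] disc [0.48340374 0.03209559]
```

Request:
send_rows(steps=[{"claw": 1, "translation": [0.2, 0.2, 5], "spin": 0.5}, {"claw": 1, "translation": [0, 0, 6], "spin": 0}, {"claw": 1, "translation": [0, 0, 6], "spin": 0}, {"claw": 1, "translation": [0, 0, 5], "spin": 0}, {"claw": 1, "translation": [0, 0, 0], "spin": 0}])

```text
time_s: 5.98
ee_pos: [0.4871, -0.0799, 0.1424]
orientation: [-180.0, 0.3, 1.6]
ft_force: [-0.8, -0.6, 0.8]
grip_width: 0.0851
gripper_force: 0.0
```

Request:
send_rows(steps=[{"claw": 1, "translation": [0, 0, 0], "spin": 0}])

```text
time_s: 6.1
ee_pos: [0.4894, -0.0805, 0.1457]
orientation: [-180.0, -0.1, 1.6]
ft_force: [0.2, 0.2, 0.1]
grip_width: 0.0853
gripper_force: 0.0
```

```bash
python3 - <<'E'
from h import *
w=camera("wrist");print(read_state()["ee_pos"],w["xyz"],w["rotation"])
cv2.imwrite("pics/w2.png",w["color"][...,::-1])
E
```

```text
[ 0.48959979 -0.08041255  0.1459714 ] [ 0.5680492  -0.07820516  0.32653378] [-1.78109680e+01 -2.11710545e-02 -8.83709536e+01]
```

View pics/w2.png

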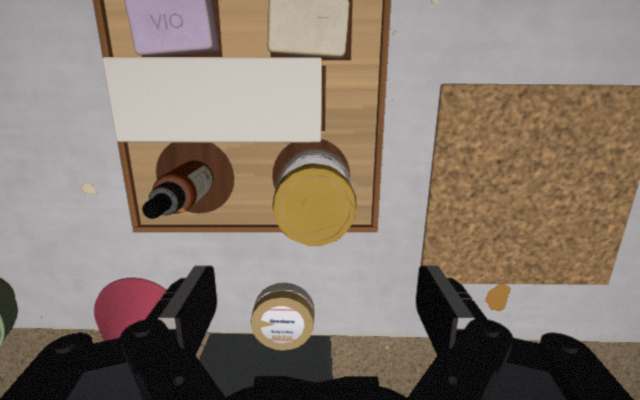

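Closer view: the jar lid is centred near (314,206), the bottle bulb near (154,207) and its cap near (174,195). The fingers are still above everything. One refining measure.

```bash
python3 - <<'E'
from h import *
w=camera("wrist")
blob(w,(18,90,100),(30,255,255),(260,155,365,255),.090,"jar lid")
print("bulb",onz(w,153,208,.107)[:2],"disc",onz(w,194,177,.005)[:2])
blob(w,(0,0,170),(180,40,255),(100,50,330,145),.105,"carton")
E
```

```text
jar lid px [314.  206.5] xy [ 0.4868 -0.0791] sides 0.058 0.059 ang -88.4
bulb [0.48946385 0.02855084] disc [0.48542634 0.03547998]
carton px [210. 101.] xy [ 0.5585 -0.0133] sides 0.13 0.051 ang -88.4
```

Request:
send_rows(steps=[{"claw": 1, "translation": [-0.25, -0.1, 3], "spin": 0}, {"claw": 1, "translation": [0, 0, 3], "spin": 0}, {"claw": 1, "translation": [0, 0, 3], "spin": 0}, {"claw": 1, "translation": [0, 0, 1.8], "spin": 0}, {"claw": 1, "translation": [0, 0, 0], "spin": 0}])

```text
time_s: 6.82
ee_pos: [0.4861, -0.0791, 0.0363]
orientation: [-180.0, -0.1, 1.7]
ft_force: [-0.2, 0.9, 0.1]
grip_width: 0.0857
gripper_force: 0.0
```

Request:
send_rows(steps=[{"claw": 1, "translation": [0, 0, 0], "spin": 0}, {"claw": 1, "translation": [0, 0, 0], "spin": 0}])

```text
time_s: 7.08
ee_pos: [0.4861, -0.0791, 0.0368]
orientation: [180.0, -0.1, 1.7]
ft_force: [0.7, 0.4, -0.4]
grip_width: 0.0856
gripper_force: 0.0
```

Request:
send_rows(steps=[{"claw": 0.6, "translation": [0, 0, 0], "spin": 0}, {"claw": 0.6, "translation": [0, 0, 0], "spin": 0}, {"claw": 0.6, "translation": [0, 0, 0], "spin": 0}, {"claw": 0.6, "translation": [0, 0, 0], "spin": 0}], squeeze=30)

```text
time_s: 7.58
ee_pos: [0.4856, -0.0792, 0.0362]
orientation: [-180.0, -0.1, 1.6]
ft_force: [-1.6, -0.4, 9.0]
grip_width: 0.0602
gripper_force: 30.3
```

Request:
send_rows(steps=[{"claw": 0.6, "translation": [0, 0, -2], "spin": 0}, {"claw": 0.6, "translation": [0, 0, -3], "spin": 0}, {"claw": 0.6, "translation": [0, 0, -3], "spin": 0}, {"claw": 0.6, "translation": [-0.57, 2.55, 0], "spin": 0}, {"claw": 0.6, "translation": [-1.14, 5.1, 0], "spin": 0}])

```text
time_s: 8.2
ee_pos: [0.471, -0.1547, 0.1158]
orientation: [-180.0, -0.0, 1.9]
ft_force: [1.5, -1.1, -3.2]
grip_width: 0.0597
gripper_force: 34.6
```

Request:
send_rows(steps=[{"claw": 0.6, "translation": [-1.14, 5.1, 0], "spin": 0}, {"claw": 0.6, "translation": [-1.14, 5.1, 0], "spin": 0}, {"claw": 0.6, "translation": [-1.14, 5.1, 0], "spin": 0}, {"claw": 0.6, "translation": [-0.72, 3, 0], "spin": 0}, {"claw": 0.6, "translation": [0, 0, 0], "spin": 0}])

```text
time_s: 8.82
ee_pos: [0.4328, -0.343, 0.1156]
orientation: [179.9, 0.0, 1.4]
ft_force: [-0.1, 0.4, -3.2]
grip_width: 0.0598
gripper_force: 34.6
```

Request:
send_rows(steps=[{"claw": 0.6, "translation": [0, 0, 3], "spin": 0}, {"claw": 0.6, "translation": [0, 0, 2.5], "spin": 0}, {"claw": 0.6, "translation": [0, 0, 1.5], "spin": 0}, {"claw": 0.6, "translation": [0, 0, 0.7], "spin": 0}, {"claw": 0.6, "translation": [0, 0, 0], "spin": 0}])

```text
time_s: 9.45
ee_pos: [0.4343, -0.34, 0.0386]
orientation: [-180.0, 0.0, 1.7]
ft_force: [1.0, 0.7, -2.2]
grip_width: 0.0597
gripper_force: 34.7
```

Request:
send_rows(steps=[{"claw": 0.6, "translation": [0, 0, 0], "spin": 0}])

```text
time_s: 9.57
ee_pos: [0.4346, -0.3405, 0.0393]
orientation: [180.0, -0.1, 1.7]
ft_force: [-0.4, 0.1, -2.6]
grip_width: 0.0595
gripper_force: 34.7
```

Request:
send_rows(steps=[{"claw": 0.6, "translation": [0, 0, 0.25], "spin": 0}, {"claw": 0.6, "translation": [0, 0, 0], "spin": 0}])

```text
time_s: 9.82
ee_pos: [0.4346, -0.3405, 0.0365]
orientation: [180.0, -0.1, 1.7]
ft_force: [0.3, 0.7, -0.5]
grip_width: 0.0597
gripper_force: 34.8
```

Request:
send_rows(steps=[{"claw": 1, "translation": [0, 0, 0], "spin": 0}, {"claw": 1, "translation": [0, 0, 0], "spin": 0}, {"claw": 1, "translation": [0, 0, 0], "spin": 0}, {"claw": 1, "translation": [0, 0, -3], "spin": 0}, {"claw": 1, "translation": [0, 0, -5], "spin": 0}])

```text
time_s: 10.45
ee_pos: [0.4334, -0.3397, 0.1158]
orientation: [-179.9, 0.2, 1.6]
ft_force: [1.0, -0.2, 0.1]
grip_width: 0.0854
gripper_force: 0.0
```

Request:
send_rows(steps=[{"claw": 1, "translation": [0, 0, -6], "spin": 0}, {"claw": 1, "translation": [0.5, -3, 0], "spin": 0}, {"claw": 1, "translation": [1, -5.95, 0], "spin": 0}, {"claw": 1, "translation": [1, -5.95, 0], "spin": 0}, {"claw": 1, "translation": [1, -5.95, 0], "spin": 0}])

```text
time_s: 11.08
ee_pos: [0.4633, -0.1291, 0.1763]
orientation: [-180.0, -0.0, 1.6]
ft_force: [0.9, 0.5, 0.4]
grip_width: 0.0854
gripper_force: 0.0
```

Request:
send_rows(steps=[{"claw": 0.8, "translation": [1, -5.95, 0], "spin": 0}, {"claw": 0.8, "translation": [1, -5.95, 0], "spin": 0}, {"claw": 0.8, "translation": [0.7, -4, 0], "spin": 0}, {"claw": 0.8, "translation": [0, 0, 0], "spin": 0}, {"claw": 0.8, "translation": [0, 0, 0], "spin": 0}])

```text
time_s: 11.7
ee_pos: [0.4854, 0.0283, 0.1761]
orientation: [180.0, 0.0, 1.6]
ft_force: [0.3, -0.4, -0.3]
grip_width: 0.0685
gripper_force: 0.0
```

```bash
python3 - <<'E'
from h import *
w=camera("wrist");print(read_state()["ee_pos"])
cv2.imwrite("pics/w3.png",w["color"][...,::-1])
blob(w,(0,0,0),(180,255,45),(270,150,360,290),.1,"dark")
E
```

```text
[0.48539281 0.02777023 0.17616251]
dark px [310.  191.5] xy [0.4886 0.0329] sides 0.012 0.017 ang -88.4
```

View pics/w3.png

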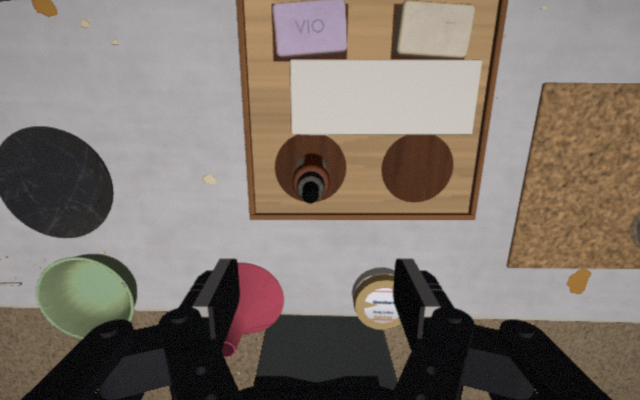

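Wrist view: the bulb is at (310,190), centred between the fingers to within about 4 mm, and the jar's disc at (417,167) is empty. Descending on the bottle.

Request:
send_rows(steps=[{"claw": 0.8, "translation": [0.2, -0.35, 3], "spin": 0}, {"claw": 0.8, "translation": [0, 0, 4], "spin": 0}, {"claw": 0.8, "translation": [0, 0, 4], "spin": 0}, {"claw": 0.8, "translation": [0, 0, 2.7], "spin": 0}, {"claw": 0.8, "translation": [0, 0, 0], "spin": 0}])

```text
time_s: 12.38
ee_pos: [0.4865, 0.0305, 0.0379]
orientation: [180.0, 0.2, 1.5]
ft_force: [0.1, 0.3, 0.3]
grip_width: 0.0686
gripper_force: 0.0
```

Request:
send_rows(steps=[{"claw": 0.8, "translation": [0, 0, 0], "spin": 0}, {"claw": 0.2, "translation": [0, 0, 0], "spin": 0}, {"claw": 0.2, "translation": [0, 0, 0], "spin": 0}, {"claw": 0.2, "translation": [0, 0, 0], "spin": 0}, {"claw": 0.2, "translation": [0, 0, 0], "spin": 0}], squeeze=25)

```text
time_s: 13.0
ee_pos: [0.488, 0.0327, 0.0398]
orientation: [-180.0, -0.1, 1.7]
ft_force: [-0.6, 0.7, 8.0]
grip_width: 0.0217
gripper_force: 24.1
```

Request:
send_rows(steps=[{"claw": 0.2, "translation": [0, 0, 0], "spin": 0}])

```text
time_s: 13.12
ee_pos: [0.4881, 0.0327, 0.0398]
orientation: [-180.0, -0.1, 1.7]
ft_force: [-0.9, 0.6, 7.9]
grip_width: 0.0217
gripper_force: 24.1
```

Request:
send_rows(steps=[{"claw": 0.2, "translation": [0, 0, -1], "spin": 0}, {"claw": 0.2, "translation": [0, 0, -3], "spin": 0}, {"claw": 0.2, "translation": [0, 0, -4], "spin": 0}, {"claw": 0.2, "translation": [-0.6, 2.6, 0], "spin": 0}, {"claw": 0.2, "translation": [-1.1, 4.9, 0], "spin": 0}])

```text
time_s: 13.75
ee_pos: [0.4735, -0.0419, 0.1201]
orientation: [-180.0, -0.1, 1.9]
ft_force: [0.7, -0.1, -0.6]
grip_width: 0.0212
gripper_force: 24.6
```

Request:
send_rows(steps=[{"claw": 0.2, "translation": [-1.1, 4.9, 0], "spin": 0}, {"claw": 0.2, "translation": [-1.1, 4.9, 0], "spin": 0}, {"claw": 0.2, "translation": [-1.1, 4.9, 0], "spin": 0}, {"claw": 0.2, "translation": [-1.1, 4.9, 0], "spin": 0}, {"claw": 0.2, "translation": [0, 0, 0], "spin": 0}])

```text
time_s: 14.38
ee_pos: [0.4331, -0.2444, 0.1199]
orientation: [179.9, -0.0, 1.3]
ft_force: [0.4, 0.4, -1.4]
grip_width: 0.0212
gripper_force: 24.7
```

```bash
python3 - <<'E'
from h import *
w=camera("wrist");s=camera("scene");st=read_state();print(st["ee_pos"],st["ft_force"])
u,v=map(int,proj(s,[.46,-.27,.06]))
a=cv2.resize(s["color"][v-60:v+60,u-70:u+70][...,::-1],(560,480));cv2.imwrite("pics/s1.png",a)
E
```

```text
[ 0.434019   -0.24027733  0.11939653] [-0.48011184  0.8670368  -0.56609579]
```

View pics/s1.png

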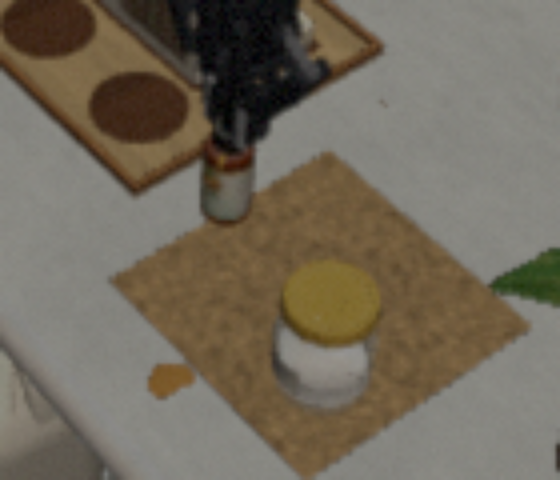

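The bottle is held upright at (228,180) and the jar stands upright on the mat at (325,340). Lowering.

Request:
send_rows(steps=[{"claw": 0.2, "translation": [0, 0, 3], "spin": 0}, {"claw": 0.2, "translation": [0, 0, 3], "spin": 0}, {"claw": 0.2, "translation": [0, 0, 1.3], "spin": 0}, {"claw": 0.2, "translation": [0, 0, 0.5], "spin": 0}, {"claw": 0.2, "translation": [0, 0, 0], "spin": 0}])

```text
time_s: 15.1
ee_pos: [0.4346, -0.24, 0.0414]
orientation: [-180.0, -0.0, 1.7]
ft_force: [0.6, 0.6, -0.5]
grip_width: 0.0214
gripper_force: 24.7
```

Request:
send_rows(steps=[{"claw": 0.2, "translation": [0, 0, 0], "spin": 0}])

```text
time_s: 15.22
ee_pos: [0.4348, -0.2403, 0.0418]
orientation: [180.0, -0.1, 1.7]
ft_force: [-1.0, -0.1, -1.1]
grip_width: 0.0212
gripper_force: 24.7
```

Request:
send_rows(steps=[{"claw": 0.2, "translation": [0, 0, 0.2], "spin": 0}, {"claw": 0.2, "translation": [0, 0, 0], "spin": 0}])

```text
time_s: 15.48
ee_pos: [0.435, -0.2403, 0.0398]
orientation: [180.0, -0.1, 1.6]
ft_force: [0.2, 0.6, 7.1]
grip_width: 0.0216
gripper_force: 25.5
```

Request:
send_rows(steps=[{"claw": 0.7, "translation": [0, 0, 0], "spin": 0}, {"claw": 0.7, "translation": [0, 0, 0], "spin": 0}, {"claw": 0.7, "translation": [0, 0, 0], "spin": 0}, {"claw": 0.7, "translation": [0, 0, -3], "spin": 0}, {"claw": 0.7, "translation": [0, 0, -6], "spin": 0}])

```text
time_s: 16.1
ee_pos: [0.4332, -0.2398, 0.1286]
orientation: [-179.9, 0.2, 1.6]
ft_force: [1.2, -1.3, -0.1]
grip_width: 0.0599
gripper_force: 0.0
```

Request:
send_rows(steps=[{"claw": 1, "translation": [0, 0, -5], "spin": 0}, {"claw": 1, "translation": [0, 0, 0], "spin": 0}])

```text
time_s: 16.35
ee_pos: [0.4361, -0.2411, 0.1822]
orientation: [179.9, -0.3, 1.7]
ft_force: [1.5, -0.1, -0.3]
grip_width: 0.0854
gripper_force: 0.0
```

Request:
send_rows(steps=[{"claw": 1, "translation": [2.6, -4.46, -0.8], "spin": 0}, {"claw": 1, "translation": [2.6, -4.46, -0.8], "spin": 0}, {"claw": 1, "translation": [2.6, -4.46, -0.8], "spin": 0}, {"claw": 1, "translation": [2.6, -4.46, -0.8], "spin": 0}, {"claw": 1, "translation": [2.6, -4.46, -0.8], "spin": 0}])

```text
time_s: 16.98
ee_pos: [0.558, -0.0118, 0.2183]
orientation: [180.0, 0.1, 1.7]
ft_force: [1.6, -0.7, -0.4]
grip_width: 0.0854
gripper_force: 0.0
```

Request:
send_rows(steps=[{"claw": 1, "translation": [0, 0, 0], "spin": -10}, {"claw": 1, "translation": [0, 0, 0], "spin": -10}, {"claw": 1, "translation": [0, 0, 0], "spin": -10}, {"claw": 1, "translation": [0, 0, 0], "spin": -10}, {"claw": 1, "translation": [0, 0, 0], "spin": -10}])

```text
time_s: 17.6
ee_pos: [0.5572, -0.0134, 0.2178]
orientation: [-179.9, 0.1, 52.0]
ft_force: [-0.2, -0.4, 0.8]
grip_width: 0.0853
gripper_force: 0.0
```

Request:
send_rows(steps=[{"claw": 1, "translation": [0, 0, 0], "spin": -10}, {"claw": 1, "translation": [0, 0, 0], "spin": -10}, {"claw": 1, "translation": [0, 0, 0], "spin": -10}, {"claw": 1, "translation": [0, 0, 0], "spin": -10}, {"claw": 1, "translation": [0, 0, 0], "spin": 0}])

```text
time_s: 18.23
ee_pos: [0.5573, -0.0137, 0.2181]
orientation: [-179.9, -0.0, 91.6]
ft_force: [-0.2, 0.9, 0.3]
grip_width: 0.0854
gripper_force: 0.0
```

```bash
python3 - <<'E'
from h import *
w=camera("wrist");st=read_state();print(st["ee_pos"],st["orientation"],st["joints"])
cv2.imwrite("pics/w4.png",w["color"][...,::-1])
blob(w,(0,0,170),(180,45,255),(100,60,540,330),.105,"carton")
E
```

```text
[ 0.55742501 -0.01371741  0.21821547] [-1.79919627e+02 -2.53241034e-02  9.14191424e+01] [ -9.01659092  21.25044529   6.2737363  112.51028601  -3.16949017
  46.47869719   0.43972038]
carton px [405.  246.5] xy [ 0.6367 -0.0905] sides 0.28 0.199 ang 43.0
```

View pics/w4.png

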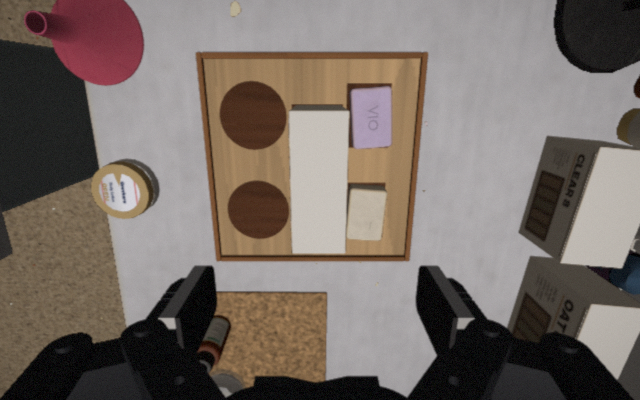

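Rotated wrist view: the carton top has corners about (289,110), (349,110), (346,254) and (292,254). Violet is at (371,117), cream at (366,213).

```bash
python3 - <<'E'
from h import *
w=camera("wrist")
P=np.array([onz(w,u,v,.105)[:2] for u,v in((289,110),(349,110),(346,254),(292,254))])
print(P.round(4),P.mean(0),"yaw",np.degrees(np.arctan2(*(P[0]+P[1]-P[2]-P[3])[::-1]))-90)
blob(w,(120,20,80),(160,255,255),(345,80,400,160),.030,"violet")
E
```

```text
[[ 0.5338  0.0476]
 [ 0.5829  0.0488]
 [ 0.5872 -0.0816]
 [ 0.5367 -0.0829]] [ 0.56014076 -0.01701353] yaw 1.5707046369011977
violet px [371.5 117.5] xy [0.6136 0.0369] sides 0.038 0.059 ang 3.8
```

Request:
send_rows(steps=[{"claw": 1, "translation": [-0.28, 0.26, 3], "spin": 0}, {"claw": 1, "translation": [0, 0, 5], "spin": 0}, {"claw": 1, "translation": [0, 0, 5], "spin": 0}, {"claw": 1, "translation": [0, 0, 4.3], "spin": 0}, {"claw": 1, "translation": [0, 0, 0], "spin": 0}])

```text
time_s: 18.95
ee_pos: [0.5584, -0.0162, 0.0434]
orientation: [-179.7, 0.0, 91.5]
ft_force: [-0.8, 0.2, 0.5]
grip_width: 0.0852
gripper_force: 0.0
```

Request:
send_rows(steps=[{"claw": 1, "translation": [0, 0, 0], "spin": 0}, {"claw": 0.4, "translation": [0, 0, 0], "spin": 0}, {"claw": 0.4, "translation": [0, 0, 0], "spin": 0}, {"claw": 0.4, "translation": [0, 0, 0], "spin": 0}, {"claw": 0.4, "translation": [0, 0, 0], "spin": 0}], squeeze=40)

```text
time_s: 19.58
ee_pos: [0.5612, -0.0163, 0.0477]
orientation: [179.9, -0.0, 91.6]
ft_force: [-2.2, 0.5, 10.2]
grip_width: 0.0489
gripper_force: 40.3
```

Request:
send_rows(steps=[{"claw": 0.4, "translation": [0, 0, 0], "spin": 0}])

```text
time_s: 19.7
ee_pos: [0.5611, -0.0163, 0.0477]
orientation: [179.9, -0.0, 91.6]
ft_force: [-1.8, 0.6, 8.7]
grip_width: 0.0493
gripper_force: 40.3
```

Request:
send_rows(steps=[{"claw": 0.4, "translation": [0, 0, -1.5], "spin": 0}, {"claw": 0.4, "translation": [0, 0, -3], "spin": 0}, {"claw": 0.4, "translation": [0, 0, -2.5], "spin": 0}, {"claw": 0.4, "translation": [-2.3, -0.3, 0], "spin": 0}, {"claw": 0.4, "translation": [-5, -0.61, 0], "spin": 0}])

```text
time_s: 20.32
ee_pos: [0.5546, -0.0879, 0.1177]
orientation: [179.9, -0.0, 91.9]
ft_force: [0.8, -0.3, -0.9]
grip_width: 0.0494
gripper_force: 42.6
```

Request:
send_rows(steps=[{"claw": 0.4, "translation": [-5, -0.61, 0], "spin": 0}, {"claw": 0.4, "translation": [-5, -0.61, 0], "spin": 0}, {"claw": 0.4, "translation": [-5, -0.61, 0], "spin": 0}, {"claw": 0.4, "translation": [-5, -0.61, 0], "spin": 0}, {"claw": 0.4, "translation": [0, 0, 0], "spin": 0}])

```text
time_s: 20.95
ee_pos: [0.5335, -0.2956, 0.1173]
orientation: [180.0, 0.2, 91.2]
ft_force: [-0.6, 1.0, -0.9]
grip_width: 0.0492
gripper_force: 42.5
```

Request:
send_rows(steps=[{"claw": 0.4, "translation": [0, 0, 2], "spin": 0}, {"claw": 0.4, "translation": [0, 0, 2.5], "spin": 0}, {"claw": 0.4, "translation": [0, 0, 1.5], "spin": 0}, {"claw": 0.4, "translation": [0, 0, 0.5], "spin": 0}, {"claw": 0.4, "translation": [0, 0, 0], "spin": 0}])

```text
time_s: 21.58
ee_pos: [0.5351, -0.29, 0.0514]
orientation: [180.0, 0.0, 91.7]
ft_force: [-0.5, -0.9, -1.6]
grip_width: 0.0491
gripper_force: 42.5
```

Request:
send_rows(steps=[{"claw": 0.4, "translation": [0, 0, 0], "spin": 0}])

```text
time_s: 21.7
ee_pos: [0.5354, -0.2903, 0.0519]
orientation: [179.9, 0.0, 91.7]
ft_force: [0.4, 0.7, -0.5]
grip_width: 0.0496
gripper_force: 42.5
```

Request:
send_rows(steps=[{"claw": 0.4, "translation": [0, 0, 0.35], "spin": 0}, {"claw": 0.4, "translation": [0, 0, 0], "spin": 0}])

```text
time_s: 21.95
ee_pos: [0.5352, -0.2903, 0.0478]
orientation: [180.0, 0.0, 91.6]
ft_force: [-0.3, -0.4, 0.2]
grip_width: 0.0488
gripper_force: 42.6
```

Request:
send_rows(steps=[{"claw": 0.4, "translation": [0, 0, 0.1], "spin": 0}, {"claw": 0.85, "translation": [0, 0, 0], "spin": 0}, {"claw": 0.85, "translation": [0, 0, 0], "spin": 0}, {"claw": 0.85, "translation": [0, 0, 0], "spin": 0}, {"claw": 0.85, "translation": [0, 0, -3], "spin": 0}])

```text
time_s: 22.58
ee_pos: [0.5336, -0.2894, 0.075]
orientation: [-179.8, -0.1, 91.7]
ft_force: [0.6, -0.5, 0.0]
grip_width: 0.0727
gripper_force: 0.0
```

Request:
send_rows(steps=[{"claw": 0.85, "translation": [0, 0, -6], "spin": 0}, {"claw": 0.85, "translation": [0, 0, -5], "spin": 0}, {"claw": 0.7, "translation": [0, 0, 0], "spin": 0}])

```text
time_s: 22.95
ee_pos: [0.5369, -0.2913, 0.1906]
orientation: [179.6, 0.2, 91.6]
ft_force: [-0.3, -0.4, -0.8]
grip_width: 0.0599
gripper_force: 0.0
```

```bash
python3 - <<'E'
from h import *
s=camera("scene");st=read_state();print(st["ee_pos"],st["orientation"])
a=cv2.resize(s["color"][150:310,270:470][...,::-1],(700,560));cv2.imwrite("pics/s2.png",a)
E
```

```text
[ 0.53573472 -0.29051007  0.18832464] [1.79813619e+02 8.21950352e-02 9.16468555e+01]
```

View pics/s2.png

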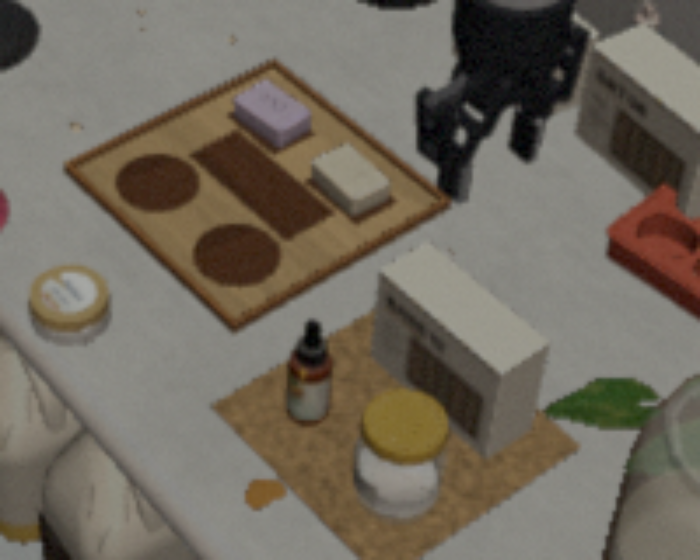

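All three stand upright on the mat: bottle (308,375), jar (400,455), carton (460,350). The violet bar at (272,113) is clear to grasp.

Request:
send_rows(steps=[{"claw": 0.7, "translation": [3, 0.8, 0], "spin": 0}, {"claw": 0.7, "translation": [5.6, 1.51, 0], "spin": 0}, {"claw": 0.7, "translation": [5.6, 1.51, 0], "spin": 0}, {"claw": 0.7, "translation": [5.6, 1.51, 0], "spin": 0}, {"claw": 0.7, "translation": [5.6, 1.51, 0], "spin": 0}])

```text
time_s: 23.62
ee_pos: [0.5954, -0.0325, 0.1849]
orientation: [-179.9, 0.0, 91.6]
ft_force: [1.0, 0.5, -0.9]
grip_width: 0.0594
gripper_force: 0.0
```

Request:
send_rows(steps=[{"claw": 0.7, "translation": [5.6, 1.51, 0], "spin": 0}, {"claw": 0.7, "translation": [1.4, 0.38, 0], "spin": 0}, {"claw": 0.7, "translation": [0, 0, 0], "spin": -3}, {"claw": 0.7, "translation": [0, 0, 0], "spin": 0}, {"claw": 0.7, "translation": [0, 0, 0], "spin": 0}])

```text
time_s: 24.25
ee_pos: [0.6125, 0.0352, 0.186]
orientation: [-179.9, 0.0, 94.5]
ft_force: [0.4, 0.2, -0.4]
grip_width: 0.0597
gripper_force: 0.0
```

```bash
python3 - <<'E'
from h import *
w=camera("wrist");st=read_state();print(st["ee_pos"],st["orientation"])
cv2.imwrite("pics/w5.png",w["color"][...,::-1])
blob(w,(120,20,80),(160,255,255),(230,60,400,300),.030,"violet")
E
```

```text
[0.61257694 0.03527434 0.18614048] [-1.79954541e+02  1.59714972e-02  9.45274618e+01]
violet px [316.5 169.5] xy [0.6128 0.0367] sides 0.038 0.058 ang 4.5
```

View pics/w5.png

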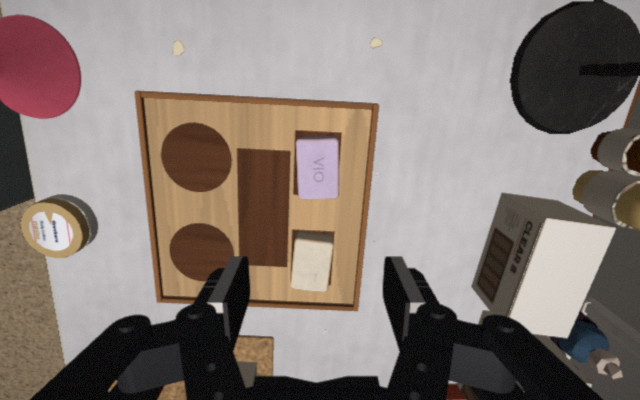

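Bar is centred between the fingers at (316,169) and squared at 4.5°. Descending in small steps, watching the force.

Request:
send_rows(steps=[{"claw": 0.65, "translation": [0.1, 0, 4], "spin": 0}, {"claw": 0.65, "translation": [0, 0, 5], "spin": 0}, {"claw": 0.65, "translation": [0, 0, 5], "spin": 0}, {"claw": 0.65, "translation": [0, 0, 2.5], "spin": 0}, {"claw": 0.65, "translation": [0, 0, 0], "spin": 0}])

```text
time_s: 24.92
ee_pos: [0.6114, 0.0366, 0.0198]
orientation: [-179.8, 0.0, 94.6]
ft_force: [0.0, 0.1, 0.1]
grip_width: 0.0552
gripper_force: 0.0
```

Request:
send_rows(steps=[{"claw": 0.65, "translation": [0, 0, 0.5], "spin": 0}, {"claw": 0.65, "translation": [0, 0, 0.4], "spin": 0}, {"claw": 0.65, "translation": [0, 0, 0], "spin": 0}, {"claw": 0.65, "translation": [0, 0, 0], "spin": 0}])

```text
time_s: 25.42
ee_pos: [0.6131, 0.0373, 0.0132]
orientation: [179.9, -0.0, 94.7]
ft_force: [-0.1, 0.4, 0.4]
grip_width: 0.0554
gripper_force: 0.0
```

Request:
send_rows(steps=[{"claw": 0.65, "translation": [0, 0, 0.3], "spin": 0}, {"claw": 0.65, "translation": [0, 0, 0.3], "spin": 0}, {"claw": 0.65, "translation": [0, 0, 0], "spin": 0}, {"claw": 0.65, "translation": [0, 0, 0], "spin": 0}])

```text
time_s: 25.92
ee_pos: [0.6128, 0.0372, 0.0065]
orientation: [-180.0, 0.0, 94.6]
ft_force: [0.4, 0.8, -0.1]
grip_width: 0.0555
gripper_force: 0.0
```

Request:
send_rows(steps=[{"claw": 0.35, "translation": [0, 0, 0], "spin": 0}, {"claw": 0.35, "translation": [0, 0, 0], "spin": 0}, {"claw": 0.35, "translation": [0, 0, 0], "spin": 0}, {"claw": 0.35, "translation": [0, 0, 0], "spin": 0}], squeeze=35)

```text
time_s: 26.42
ee_pos: [0.6128, 0.0372, 0.0066]
orientation: [180.0, 0.0, 94.6]
ft_force: [-0.2, -0.3, 0.2]
grip_width: 0.0301
gripper_force: 0.0
```

```bash
python3 - <<'E'
from h import *
s=camera("scene");w=camera("wrist");st=read_state();print(st["ee_pos"],st["joints"])
u,v=proj(s,st["ee_pos"]);print(u,v,proj(s,st["ee_pos"]+[0,0,.03]))
u0,v0=int(u)-50,int(v)-45
a=cv2.resize(s["color"][v0:v0+70,u0:u0+100][...,::-1],None,fx=5,fy=5,interpolation=cv2.INTER_CUBIC)
for z in(0,.03): 
    p=(proj(s,st["ee_pos"]+[0,0,z])-[u0,v0])*5; cv2.circle(a,tuple(int(x) for x in p),3,(0,0,255),-1)
b=w["color"][60:360,120:520][...,::-1]
o=np.zeros((350+300,500,3),np.uint8);o[:350]=a;o[350:,:400]=b
cv2.imwrite("pics/s3.png",cv2.resize(o,(461,600)))
E
```

```text
[0.61283297 0.03720857 0.00660776] [ -9.61159514  41.02774961   1.27471679 114.06035313  -1.98162387
  24.92862236  -2.20405413]
346.68899919121804 185.38958250698693 [347.03875621 178.16951735]
```

View pics/s3.png

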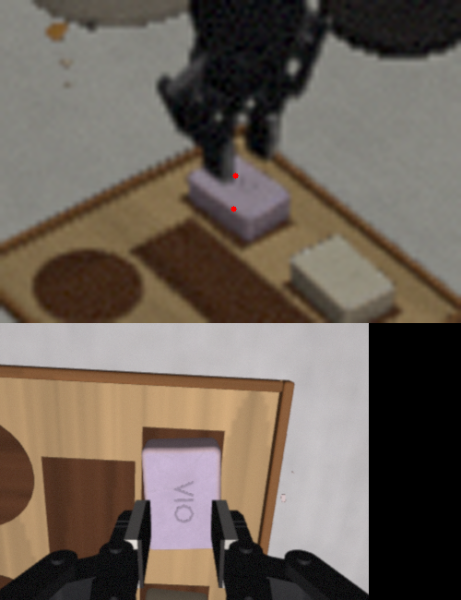

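The fingertips closed above the bar, so the real tips sit about 28 mm behind the reported TCP. I'll reopen and go lower, watching the force.

Request:
send_rows(steps=[{"claw": 0.65, "translation": [0, 0, 0], "spin": 0}, {"claw": 0.65, "translation": [0, 0, 0], "spin": 0}, {"claw": 0.65, "translation": [0, 0, 0], "spin": 0}, {"claw": 0.65, "translation": [0, 0, 0.6], "spin": 0}, {"claw": 0.65, "translation": [0, 0, 0.6], "spin": 0}])

```text
time_s: 27.15
ee_pos: [0.6128, 0.0372, -0.0059]
orientation: [-180.0, -0.0, 94.6]
ft_force: [-0.0, -0.8, 1.0]
grip_width: 0.0556
gripper_force: 0.0
```

Request:
send_rows(steps=[{"claw": 0.65, "translation": [0, 0, 0.3], "spin": 0}, {"claw": 0.65, "translation": [0, 0, 0.2], "spin": 0}, {"claw": 0.65, "translation": [0, 0, 0], "spin": 0}, {"claw": 0.65, "translation": [0, 0, 0], "spin": 0}])

```text
time_s: 27.65
ee_pos: [0.6129, 0.0372, -0.0103]
orientation: [180.0, 0.0, 94.6]
ft_force: [-0.3, -0.1, 0.0]
grip_width: 0.0556
gripper_force: 0.0
```

Request:
send_rows(steps=[{"claw": 0.4, "translation": [0, 0, 0], "spin": 0}, {"claw": 0.4, "translation": [0, 0, 0], "spin": 0}, {"claw": 0.4, "translation": [0, 0, 0], "spin": 0}])

```text
time_s: 28.02
ee_pos: [0.6122, 0.0371, -0.0088]
orientation: [-180.0, -0.0, 94.6]
ft_force: [-6.0, -0.4, 18.3]
grip_width: 0.0343
gripper_force: 9.6
```

Request:
send_rows(steps=[{"claw": 0.68, "translation": [0, 0, -0.2], "spin": 0}, {"claw": 0.68, "translation": [0, 0, 0], "spin": 0}, {"claw": 0.68, "translation": [0, 0, 0], "spin": 0}, {"claw": 0.68, "translation": [0, 0, 0.5], "spin": 0}, {"claw": 0.68, "translation": [0, 0, 0.3], "spin": 0}])

```text
time_s: 28.65
ee_pos: [0.6126, 0.0372, -0.017]
orientation: [-180.0, 0.0, 94.7]
ft_force: [-0.3, 0.6, 0.3]
grip_width: 0.0578
gripper_force: 0.0
```

Request:
send_rows(steps=[{"claw": 0.68, "translation": [0, 0, 0.2], "spin": 0}, {"claw": 0.68, "translation": [0, 0, 0.2], "spin": 0}, {"claw": 0.68, "translation": [0, 0, 0], "spin": 0}])

```text
time_s: 29.02
ee_pos: [0.6127, 0.0372, -0.0206]
orientation: [-180.0, 0.0, 94.6]
ft_force: [-0.4, -0.2, 0.3]
grip_width: 0.0583
gripper_force: 0.0
```

```bash
python3 - <<'E'
from h import *
w=camera("wrist");st=read_state();print(st["ee_pos"],st["ft_force"],st["grip_width"])
blob(w,(120,20,80),(160,255,255),(200,60,440,330),.030,"violet")
cv2.imwrite("pics/w6.png",w["color"][...,::-1])
E
```

```text
[ 0.61280312  0.03720827 -0.02044902] [ 0.31619796 -1.24287659 -0.30793941] 0.05840734436610124
violet px [315. 274.] xy [0.6121 0.0401] sides 0.038 0.053 ang 4.6
```

View pics/w6.png

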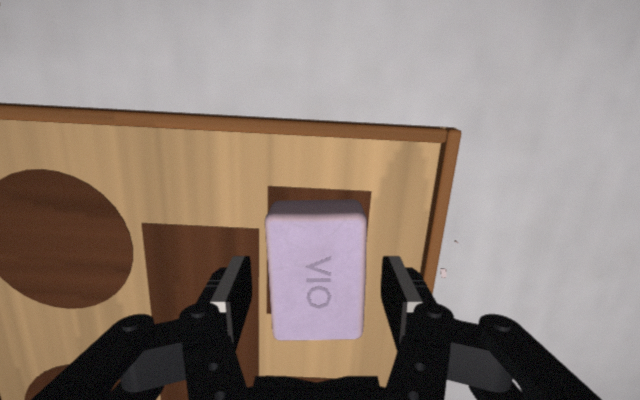

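The bar at (316,275) sits centrally between the fingers (250 and 385), undisturbed. A little lower, then close.

Request:
send_rows(steps=[{"claw": 0.68, "translation": [0, 0, 0.3], "spin": 0}, {"claw": 0.68, "translation": [0, 0, 0.2], "spin": 0}, {"claw": 0.68, "translation": [0, 0, 0], "spin": 0}, {"claw": 0.68, "translation": [0, 0, 0], "spin": 0}])

```text
time_s: 29.58
ee_pos: [0.6128, 0.0372, -0.0254]
orientation: [180.0, 0.0, 94.7]
ft_force: [-0.5, 0.2, -0.2]
grip_width: 0.0581
gripper_force: 0.0
```

Request:
send_rows(steps=[{"claw": 0.35, "translation": [0, 0, 0], "spin": 0}, {"claw": 0.35, "translation": [0, 0, 0], "spin": 0}, {"claw": 0.35, "translation": [0, 0, 0], "spin": 0}, {"claw": 0.35, "translation": [0, 0, 0], "spin": 0}])

```text
time_s: 30.08
ee_pos: [0.6129, 0.0373, -0.0251]
orientation: [180.0, -0.0, 94.7]
ft_force: [0.3, -0.2, 6.3]
grip_width: 0.0412
gripper_force: 35.8
```

Request:
send_rows(steps=[{"claw": 0.35, "translation": [0, 0, -2], "spin": 0}, {"claw": 0.35, "translation": [0, 0, -4], "spin": 0}, {"claw": 0.35, "translation": [0, 0, -4], "spin": 0}, {"claw": 0.35, "translation": [2.3, -1.1, 0], "spin": 0}, {"claw": 0.35, "translation": [4.97, -2.35, 0], "spin": 0}])

```text
time_s: 30.7
ee_pos: [0.5739, 0.1054, 0.0765]
orientation: [179.8, 0.0, 94.4]
ft_force: [0.1, 1.2, -0.7]
grip_width: 0.0407
gripper_force: 35.9
```

Request:
send_rows(steps=[{"claw": 0.35, "translation": [4.97, -2.35, 0], "spin": 0}, {"claw": 0.35, "translation": [4.97, -2.35, 0], "spin": 0}, {"claw": 0.35, "translation": [4.97, -2.35, 0], "spin": 0}, {"claw": 0.35, "translation": [4.97, -2.35, 0], "spin": 0}, {"claw": 0.35, "translation": [0, 0, 0], "spin": 0}])

```text
time_s: 31.32
ee_pos: [0.4599, 0.3025, 0.0755]
orientation: [-180.0, -0.1, 95.1]
ft_force: [0.9, -1.1, -1.7]
grip_width: 0.0409
gripper_force: 35.9
```

Request:
send_rows(steps=[{"claw": 0.35, "translation": [0, 0, 3], "spin": 0}, {"claw": 0.35, "translation": [0, 0, 3], "spin": 0}, {"claw": 0.35, "translation": [0, 0, 2], "spin": 0}, {"claw": 0.35, "translation": [0, 0, 0], "spin": 0}, {"claw": 0.35, "translation": [0, 0, 0], "spin": 0}])

```text
time_s: 31.95
ee_pos: [0.4634, 0.2971, -0.0044]
orientation: [179.9, -0.0, 94.6]
ft_force: [-0.1, 0.2, -0.4]
grip_width: 0.0409
gripper_force: 35.8
```

Request:
send_rows(steps=[{"claw": 0.35, "translation": [0, 0, 0.6], "spin": 0}, {"claw": 0.35, "translation": [0, 0, 0.4], "spin": 0}, {"claw": 0.35, "translation": [0, 0, 0.2], "spin": 0}, {"claw": 0.35, "translation": [0, 0, 0], "spin": 0}, {"claw": 0.35, "translation": [0, 0, 0], "spin": 0}])

```text
time_s: 32.58
ee_pos: [0.4627, 0.2974, -0.0174]
orientation: [180.0, 0.0, 94.7]
ft_force: [-0.4, 0.0, -1.4]
grip_width: 0.0412
gripper_force: 35.9
```

Request:
send_rows(steps=[{"claw": 0.35, "translation": [0, 0, 0.15], "spin": 0}, {"claw": 0.35, "translation": [0, 0, 0], "spin": 0}])

```text
time_s: 32.83
ee_pos: [0.4628, 0.2975, -0.0182]
orientation: [180.0, -0.0, 94.6]
ft_force: [-0.5, -0.9, 9.5]
grip_width: 0.0409
gripper_force: 37.0
```

Contact at 9.5 N. Release, lift, and check.

Request:
send_rows(steps=[{"claw": 0.65, "translation": [0, 0, 0], "spin": 0}, {"claw": 0.65, "translation": [0, 0, 0], "spin": 0}, {"claw": 0.65, "translation": [0, 0, 0], "spin": 0}, {"claw": 0.65, "translation": [0, 0, -3], "spin": 0}, {"claw": 0.65, "translation": [0, 0, -6], "spin": 0}])

```text
time_s: 33.45
ee_pos: [0.4615, 0.2966, 0.0702]
orientation: [-179.8, 0.1, 94.7]
ft_force: [1.2, 0.9, -0.5]
grip_width: 0.0555
gripper_force: 0.0
```

Request:
send_rows(steps=[{"claw": 1, "translation": [0, 0, -6], "spin": 0}, {"claw": 1, "translation": [0, 0, -5.5], "spin": 0}, {"claw": 1, "translation": [0, 0, 0], "spin": 0}, {"claw": 1, "translation": [0, 0, 0], "spin": 0}])

```text
time_s: 33.95
ee_pos: [0.4623, 0.2973, 0.1859]
orientation: [-180.0, -0.0, 94.7]
ft_force: [-0.2, 0.3, 0.3]
grip_width: 0.0852
gripper_force: 0.0
```

```bash
python3 - <<'E'
from h import *
w=camera("wrist");t=camera("top");st=read_state();print(st["ee_pos"],st["orientation"])
blob(w,(120,20,110),(160,255,255),(200,60,440,330),.037,"violet w")
blob(t,(120,20,110),(160,255,255),(170,190,225,245),.037,"violet t")
blob(t,(0,0,180),(180,32,255),(360,165,460,250),.105,"carton t")
blob(t,(18,110,120),(30,255,255),(380,190,460,255),.090,"jar t")
o=np.vstack([w["color"],t["color"][130:290,140:460].repeat(2,0).repeat(2,1)[:200]])[...,::-1]
cv2.imwrite("pics/w7.png",o)
E
```

```text
[0.4619353  0.29692317 0.18477498] [-1.79885321e+02  8.03644802e-02  9.46583851e+01]
violet w px [315.5 173. ] xy [0.462  0.2969] sides 0.037 0.058 ang 4.7
violet t px [197. 218.] xy [0.4636 0.2968] sides 0.066 0.045 ang -85.4
carton t px [401. 207.] xy [ 0.4821 -0.236 ] sides 0.211 0.214 ang -90.6
jar t px [440.5 224.5] xy [ 0.4362 -0.3393] sides 0.054 0.059 ang -90.7
```

View pics/w7.png

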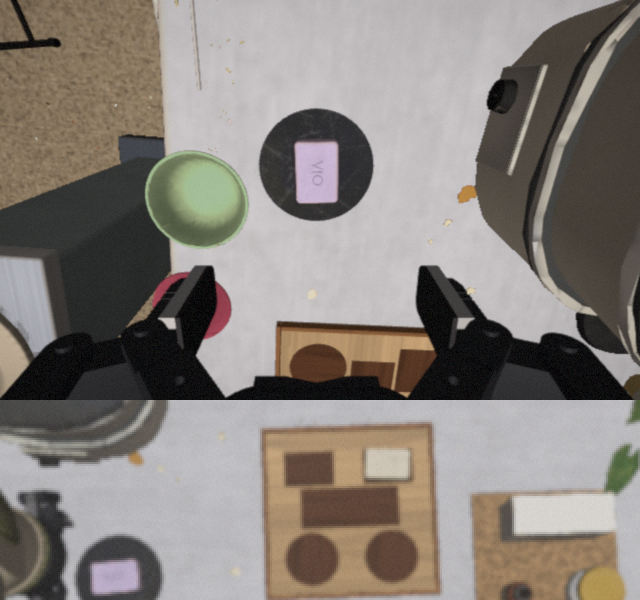

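The bar lies centred on the saucer at (316,172). The bowl is untouched, and the three things still stand on the mat. Going back for the carton.

Request:
send_rows(steps=[{"claw": 1, "translation": [0, 0, 0], "spin": 3.05}, {"claw": 1, "translation": [-3, 0.29, 0], "spin": 0}, {"claw": 1, "translation": [-5.9, 0.57, 0], "spin": 0}, {"claw": 1, "translation": [-5.9, 0.57, 0], "spin": 0}, {"claw": 1, "translation": [-5.9, 0.57, 0], "spin": 0}])

```text
time_s: 34.67
ee_pos: [0.4878, 0.0892, 0.1847]
orientation: [-179.9, 0.1, 91.6]
ft_force: [0.5, 0.1, 0.5]
grip_width: 0.0856
gripper_force: 0.0
```

Request:
send_rows(steps=[{"claw": 0.85, "translation": [-5.9, 0.57, 0], "spin": 0}, {"claw": 0.85, "translation": [-5.9, 0.57, 0], "spin": 0}, {"claw": 0.85, "translation": [-5.9, 0.57, 0], "spin": 0}, {"claw": 0.85, "translation": [-5.9, 0.57, 0], "spin": 0}, {"claw": 0.85, "translation": [-5.9, 0.57, 0], "spin": 0}])

```text
time_s: 35.3
ee_pos: [0.5246, -0.2047, 0.1845]
orientation: [-179.9, -0.0, 91.6]
ft_force: [0.9, 0.5, 0.4]
grip_width: 0.0725
gripper_force: 0.0
```

Request:
send_rows(steps=[{"claw": 0.85, "translation": [-5.9, 0.57, 0], "spin": 0}, {"claw": 0.85, "translation": [-2.8, 0.27, 0], "spin": 0}, {"claw": 0.85, "translation": [0, 0, 0], "spin": 0}, {"claw": 0.85, "translation": [0, 0, 0], "spin": 0}])

```text
time_s: 35.8
ee_pos: [0.5355, -0.2886, 0.1847]
orientation: [-179.9, -0.1, 91.6]
ft_force: [-0.0, 0.3, 0.2]
grip_width: 0.0728
gripper_force: 0.0
```

Request:
send_rows(steps=[{"claw": 0.85, "translation": [-0.17, 0, 3], "spin": 0}, {"claw": 0.85, "translation": [0, 0, 5], "spin": 0}, {"claw": 0.85, "translation": [0, 0, 4], "spin": 0}, {"claw": 0.85, "translation": [0, 0, 1.9], "spin": 0}, {"claw": 0.85, "translation": [0, 0, 0], "spin": 0}])

```text
time_s: 36.42
ee_pos: [0.5357, -0.2903, 0.0462]
orientation: [-179.9, -0.1, 91.7]
ft_force: [0.2, 0.2, 0.4]
grip_width: 0.0725
gripper_force: 0.0
```

Request:
send_rows(steps=[{"claw": 0.85, "translation": [0, 0, 0], "spin": 0}, {"claw": 0.4, "translation": [0, 0, 0], "spin": 0}, {"claw": 0.4, "translation": [0, 0, 0], "spin": 0}, {"claw": 0.4, "translation": [0, 0, 0], "spin": 0}, {"claw": 0.4, "translation": [0, 0, 0], "spin": 0}], squeeze=40)

```text
time_s: 37.05
ee_pos: [0.5364, -0.2918, 0.0486]
orientation: [179.9, 0.0, 91.6]
ft_force: [-1.5, 0.6, 7.1]
grip_width: 0.0492
gripper_force: 40.6
```

Request:
send_rows(steps=[{"claw": 0.4, "translation": [0, 0, -1.5], "spin": 0}, {"claw": 0.4, "translation": [0, 0, -3], "spin": 0}, {"claw": 0.4, "translation": [0, 0, -2.5], "spin": 0}, {"claw": 0.4, "translation": [2.3, 0.27, 0], "spin": 0}, {"claw": 0.4, "translation": [5, 0.59, 0], "spin": 0}])

```text
time_s: 37.67
ee_pos: [0.5429, -0.22, 0.1189]
orientation: [179.8, 0.1, 91.4]
ft_force: [0.4, 0.4, -1.9]
grip_width: 0.0492
gripper_force: 42.3
```

Request:
send_rows(steps=[{"claw": 0.4, "translation": [5, 0.59, 0], "spin": 0}, {"claw": 0.4, "translation": [5, 0.59, 0], "spin": 0}, {"claw": 0.4, "translation": [5, 0.59, 0], "spin": 0}, {"claw": 0.4, "translation": [5, 0.59, 0], "spin": 0}, {"claw": 0.4, "translation": [0, 0, 0], "spin": 0}])

```text
time_s: 38.3
ee_pos: [0.5613, -0.0125, 0.118]
orientation: [179.9, -0.1, 92.0]
ft_force: [-0.3, -0.5, -1.4]
grip_width: 0.0489
gripper_force: 42.3
```

Request:
send_rows(steps=[{"claw": 0.4, "translation": [0, 0, 0], "spin": 0}, {"claw": 0.4, "translation": [0, 0, 2], "spin": 0}, {"claw": 0.4, "translation": [0, 0, 2], "spin": 0}, {"claw": 0.4, "translation": [0, 0, 0], "spin": 0}, {"claw": 0.4, "translation": [0, 0, 0], "spin": 0}])

```text
time_s: 38.92
ee_pos: [0.5609, -0.0188, 0.0778]
orientation: [180.0, 0.0, 91.5]
ft_force: [0.2, -0.3, -0.1]
grip_width: 0.0493
gripper_force: 42.2
```

Request:
send_rows(steps=[{"claw": 0.4, "translation": [0.1, 0, 1.5], "spin": 0}, {"claw": 0.4, "translation": [0, 0, 0.9], "spin": 0}, {"claw": 0.4, "translation": [0, 0, 0.3], "spin": 0}, {"claw": 0.4, "translation": [0, 0, 0], "spin": 0}, {"claw": 0.4, "translation": [0, 0, 0], "spin": 0}])

```text
time_s: 39.55
ee_pos: [0.5608, -0.0167, 0.0502]
orientation: [180.0, 0.0, 91.6]
ft_force: [-0.8, -0.5, -1.6]
grip_width: 0.0493
gripper_force: 42.3
```

Request:
send_rows(steps=[{"claw": 0.4, "translation": [0, 0, 0.2], "spin": 0}, {"claw": 0.4, "translation": [0, 0, 0], "spin": 0}])

```text
time_s: 39.8
ee_pos: [0.5609, -0.0166, 0.0486]
orientation: [180.0, -0.0, 91.6]
ft_force: [-1.8, 0.6, 4.0]
grip_width: 0.0489
gripper_force: 42.9
```

Request:
send_rows(steps=[{"claw": 0.85, "translation": [0, 0, 0], "spin": 0}, {"claw": 0.85, "translation": [0, 0, 0], "spin": 0}, {"claw": 0.85, "translation": [0, 0, 0], "spin": 0}, {"claw": 0.85, "translation": [0, 0, -3], "spin": 0}, {"claw": 0.85, "translation": [0, 0, -6], "spin": 0}])

```text
time_s: 40.42
ee_pos: [0.5592, -0.0166, 0.1372]
orientation: [-179.7, 0.0, 91.6]
ft_force: [1.6, -0.1, -0.3]
grip_width: 0.0724
gripper_force: 0.0
```

Request:
send_rows(steps=[{"claw": 1, "translation": [0, 0, -5], "spin": 0}, {"claw": 1, "translation": [-2.7, -1.13, 0], "spin": 0}, {"claw": 1, "translation": [-5.34, -2.26, 0], "spin": 0}, {"claw": 1, "translation": [-5.34, -2.26, 0], "spin": 0}, {"claw": 1, "translation": [-5.34, -2.26, 0], "spin": 0}])

```text
time_s: 41.05
ee_pos: [0.486, -0.2075, 0.1882]
orientation: [180.0, 0.0, 91.6]
ft_force: [1.3, -0.3, -0.0]
grip_width: 0.0852
gripper_force: 0.0
```

Request:
send_rows(steps=[{"claw": 1, "translation": [-5.34, -2.26, 0], "spin": 0}, {"claw": 1, "translation": [-5.34, -2.26, 0], "spin": 0}, {"claw": 1, "translation": [-2.6, -1.12, 0], "spin": 0}, {"claw": 1, "translation": [0, 0, 0], "spin": 10}, {"claw": 1, "translation": [0, 0, 0], "spin": 10}])

```text
time_s: 41.68
ee_pos: [0.4335, -0.341, 0.188]
orientation: [-180.0, -0.0, 71.2]
ft_force: [0.7, 0.4, -0.1]
grip_width: 0.0852
gripper_force: 0.0
```

Request:
send_rows(steps=[{"claw": 1, "translation": [0, 0, 0], "spin": 10}, {"claw": 1, "translation": [0, 0, 0], "spin": 10}, {"claw": 1, "translation": [0, 0, 0], "spin": 10}, {"claw": 1, "translation": [0, 0, 0], "spin": 10}, {"claw": 1, "translation": [0, 0, 0], "spin": 10}])

```text
time_s: 42.3
ee_pos: [0.434, -0.3402, 0.1881]
orientation: [-180.0, -0.0, 21.3]
ft_force: [-0.2, -0.9, -0.7]
grip_width: 0.0854
gripper_force: 0.0
```

Request:
send_rows(steps=[{"claw": 1, "translation": [0, 0, 0], "spin": 10}, {"claw": 1, "translation": [0, 0, 0], "spin": 10}, {"claw": 1, "translation": [0, 0, 0], "spin": 0}, {"claw": 1, "translation": [0, 0, 0], "spin": 0}])

```text
time_s: 42.8
ee_pos: [0.4341, -0.3402, 0.188]
orientation: [-180.0, 0.0, 1.8]
ft_force: [-0.7, -0.9, 0.1]
grip_width: 0.0854
gripper_force: 0.0
```

```bash
python3 - <<'E'
from h import *
w=camera("wrist");st=read_state();print(st["ee_pos"],st["orientation"])
blob(w,(18,90,100),(30,255,255),(230,100,400,300),.090,"jar w")
E
```

```text
[ 0.43410586 -0.34028298  0.1881096 ] [-1.79994654e+02 -5.57899141e-03  1.78062243e+00]
jar w px [317. 185.] xy [ 0.4358 -0.3411] sides 0.058 0.059 ang -88.2
```

Request:
send_rows(steps=[{"claw": 1, "translation": [0.05, 0.03, 4], "spin": 0}, {"claw": 1, "translation": [0, 0, 5], "spin": 0}, {"claw": 1, "translation": [0, 0, 4], "spin": 0}, {"claw": 1, "translation": [0, 0, 2.2], "spin": 0}, {"claw": 1, "translation": [0, 0, 0], "spin": 0}])

```text
time_s: 43.48
ee_pos: [0.4337, -0.3403, 0.035]
orientation: [-179.9, 0.1, 1.7]
ft_force: [0.5, -0.1, 0.0]
grip_width: 0.0853
gripper_force: 0.0
```

Request:
send_rows(steps=[{"claw": 1, "translation": [0, 0, 0], "spin": 0}, {"claw": 0.6, "translation": [0, 0, 0], "spin": 0}, {"claw": 0.6, "translation": [0, 0, 0], "spin": 0}, {"claw": 0.6, "translation": [0, 0, 0], "spin": 0}, {"claw": 0.6, "translation": [0, 0, 0], "spin": 0}], squeeze=30)

```text
time_s: 44.1
ee_pos: [0.4352, -0.3408, 0.0373]
orientation: [180.0, -0.1, 1.6]
ft_force: [-0.1, 1.2, 8.1]
grip_width: 0.0597
gripper_force: 30.6
```

Request:
send_rows(steps=[{"claw": 0.6, "translation": [0, 0, -2], "spin": 0}, {"claw": 0.6, "translation": [0, 0, -4], "spin": 0}, {"claw": 0.6, "translation": [0, 0, -5], "spin": 0}, {"claw": 0.6, "translation": [0, 0, -4], "spin": 0}, {"claw": 0.6, "translation": [0, 0, 0], "spin": 0}])

```text
time_s: 44.72
ee_pos: [0.4358, -0.3414, 0.189]
orientation: [179.9, -0.3, 1.6]
ft_force: [-0.6, 0.4, -3.9]
grip_width: 0.0596
gripper_force: 34.6
```

Request:
send_rows(steps=[{"claw": 0.6, "translation": [0.57, -2.5, 0], "spin": 0}, {"claw": 0.6, "translation": [1.15, -5.1, 0], "spin": 0}, {"claw": 0.6, "translation": [1.15, -5.1, 0], "spin": 0}, {"claw": 0.6, "translation": [1.15, -5.1, 0], "spin": 0}, {"claw": 0.6, "translation": [1.15, -5.1, 0], "spin": 0}])

```text
time_s: 45.35
ee_pos: [0.4794, -0.1082, 0.1852]
orientation: [-180.0, 0.1, 1.6]
ft_force: [1.5, -0.1, -2.5]
grip_width: 0.0602
gripper_force: 34.4
```

Request:
send_rows(steps=[{"claw": 0.6, "translation": [0.7, -3.1, 0], "spin": 0}, {"claw": 0.6, "translation": [0, 0, 0], "spin": 0}, {"claw": 0.6, "translation": [0, 0, 4], "spin": 0}, {"claw": 0.6, "translation": [0, 0, 4], "spin": 0}, {"claw": 0.6, "translation": [0, 0, 2], "spin": 0}])

```text
time_s: 45.98
ee_pos: [0.4844, -0.0799, 0.0839]
orientation: [180.0, 0.2, 1.5]
ft_force: [-0.2, -0.0, -3.2]
grip_width: 0.0598
gripper_force: 34.4
```

Request:
send_rows(steps=[{"claw": 0.6, "translation": [0, 0, 0], "spin": 0}, {"claw": 0.6, "translation": [0, 0, 0], "spin": 0}])

```text
time_s: 46.22
ee_pos: [0.486, -0.0799, 0.0865]
orientation: [180.0, -0.0, 1.5]
ft_force: [0.0, -0.4, -1.9]
grip_width: 0.0597
gripper_force: 34.3
```

Lower from 0.0865 to about 0.037.

Request:
send_rows(steps=[{"claw": 0.6, "translation": [0.05, -0.07, 2.5], "spin": 0}, {"claw": 0.6, "translation": [0, 0, 1.6], "spin": 0}, {"claw": 0.6, "translation": [0, 0, 0.5], "spin": 0}, {"claw": 0.6, "translation": [0, 0, 0], "spin": 0}, {"claw": 0.6, "translation": [0, 0, 0], "spin": 0}])

```text
time_s: 46.85
ee_pos: [0.487, -0.0784, 0.0409]
orientation: [180.0, -0.1, 1.6]
ft_force: [0.8, -0.1, -2.8]
grip_width: 0.0599
gripper_force: 34.4
```

Request:
send_rows(steps=[{"claw": 0.6, "translation": [0, 0, 0.3], "spin": 0}, {"claw": 0.6, "translation": [0, 0, 0], "spin": 0}])

```text
time_s: 47.1
ee_pos: [0.4869, -0.0784, 0.0374]
orientation: [-180.0, -0.1, 1.6]
ft_force: [-0.3, -0.0, 0.7]
grip_width: 0.0598
gripper_force: 34.9
```

Request:
send_rows(steps=[{"claw": 1, "translation": [0, 0, 0], "spin": 0}, {"claw": 1, "translation": [0, 0, 0], "spin": 0}, {"claw": 1, "translation": [0, 0, 0], "spin": 0}, {"claw": 1, "translation": [0, 0, -3], "spin": 0}, {"claw": 1, "translation": [0, 0, -6], "spin": 0}])

```text
time_s: 47.72
ee_pos: [0.4853, -0.0784, 0.1268]
orientation: [180.0, 0.2, 1.6]
ft_force: [1.2, 0.1, 0.5]
grip_width: 0.0856
gripper_force: 0.0
```

Request:
send_rows(steps=[{"claw": 0.7, "translation": [0, 0, -5.5], "spin": 0}, {"claw": 0.7, "translation": [-1.4, 4, 0], "spin": 0}, {"claw": 0.7, "translation": [-1.4, 4, 0], "spin": 0}, {"claw": 0.7, "translation": [-1.4, 4, 0], "spin": 0}, {"claw": 0.7, "translation": [-1.4, 4, 0], "spin": 0}])

```text
time_s: 48.35
ee_pos: [0.4345, -0.2409, 0.1822]
orientation: [-180.0, -0.0, 1.6]
ft_force: [0.9, 0.3, 0.1]
grip_width: 0.0596
gripper_force: 0.0
```

Request:
send_rows(steps=[{"claw": 0.7, "translation": [0, 0, 0], "spin": 0}, {"claw": 0.7, "translation": [0, 0, 0], "spin": 0}])

```text
time_s: 48.6
ee_pos: [0.4349, -0.2394, 0.1819]
orientation: [-180.0, 0.0, 1.6]
ft_force: [0.2, 0.3, 0.8]
grip_width: 0.0596
gripper_force: 0.0
```

```bash
python3 - <<'E'
from h import *
w=camera("wrist");t=camera("top");st=read_state();print(st["ee_pos"],st["orientation"])
blob(w,(0,0,0),(180,255,45),(270,150,360,250),.1,"bulb w")
blob(t,(0,0,180),(180,32,255),(280,165,345,190),.105,"carton t")
E
```

```text
[ 0.4353385  -0.238722    0.18189965] [-1.79965628e+02  1.65981464e-02  1.68787048e+00]
bulb w px [316.5 193. ] xy [ 0.4353 -0.2398] sides 0.012 0.016 ang -88.4
carton t px [316.  176.3] xy [ 0.5621 -0.0213] sides 0.14 0.057 ang -88.4
```

Request:
send_rows(steps=[{"claw": 0.7, "translation": [0, 0.13, 3.5], "spin": 0}, {"claw": 0.7, "translation": [0, 0, 4.5], "spin": 0}, {"claw": 0.7, "translation": [0, 0, 4], "spin": 0}, {"claw": 0.7, "translation": [0, 0, 2.2], "spin": 0}, {"claw": 0.7, "translation": [0, 0, 0], "spin": 0}])

```text
time_s: 49.32
ee_pos: [0.4346, -0.2399, 0.0389]
orientation: [-179.9, 0.1, 1.7]
ft_force: [-0.2, 0.2, 0.9]
grip_width: 0.0599
gripper_force: 0.0
```

Request:
send_rows(steps=[{"claw": 0.7, "translation": [0, 0, 0], "spin": 0}, {"claw": 0.2, "translation": [0, 0, 0], "spin": 0}, {"claw": 0.2, "translation": [0, 0, 0], "spin": 0}, {"claw": 0.2, "translation": [0, 0, 0], "spin": 0}, {"claw": 0.2, "translation": [0, 0, 0], "spin": 0}], squeeze=25)

```text
time_s: 49.95
ee_pos: [0.4356, -0.2411, 0.0408]
orientation: [-180.0, -0.1, 1.6]
ft_force: [0.3, 1.4, 7.2]
grip_width: 0.0211
gripper_force: 24.2
```

Request:
send_rows(steps=[{"claw": 0.2, "translation": [0, 0, 0], "spin": 0}])

```text
time_s: 50.08
ee_pos: [0.4356, -0.2411, 0.0408]
orientation: [-180.0, -0.1, 1.6]
ft_force: [-0.1, 0.5, 8.2]
grip_width: 0.0212
gripper_force: 24.2
```

Request:
send_rows(steps=[{"claw": 0.2, "translation": [0, 0, -1.5], "spin": 0}, {"claw": 0.2, "translation": [0, 0, -4], "spin": 0}, {"claw": 0.2, "translation": [0, 0, -5], "spin": 0}, {"claw": 0.2, "translation": [0, 0, -3], "spin": 0}, {"claw": 0.2, "translation": [0, 0, 0], "spin": 0}])

```text
time_s: 50.7
ee_pos: [0.4361, -0.2415, 0.177]
orientation: [179.9, -0.2, 1.6]
ft_force: [-0.6, 0.2, -1.3]
grip_width: 0.0213
gripper_force: 24.6
```

Request:
send_rows(steps=[{"claw": 0.2, "translation": [0.57, -2.5, 0], "spin": 0}, {"claw": 0.2, "translation": [1.15, -5.1, 0], "spin": 0}, {"claw": 0.2, "translation": [1.15, -5.1, 0], "spin": 0}, {"claw": 0.2, "translation": [1.15, -5.1, 0], "spin": 0}, {"claw": 0.2, "translation": [1.15, -5.1, 0], "spin": 0}])

```text
time_s: 51.32
ee_pos: [0.4799, -0.009, 0.1743]
orientation: [180.0, 0.1, 1.6]
ft_force: [0.1, -0.3, -0.8]
grip_width: 0.0214
gripper_force: 24.7
```

Request:
send_rows(steps=[{"claw": 0.2, "translation": [0.92, -4.14, 0], "spin": 0}, {"claw": 0.2, "translation": [0, 0, 0], "spin": 0}, {"claw": 0.2, "translation": [0, 0, 4], "spin": 0}, {"claw": 0.2, "translation": [0, 0, 4], "spin": 0}, {"claw": 0.2, "translation": [0, 0, 1.5], "spin": 0}])

```text
time_s: 51.95
ee_pos: [0.4866, 0.0295, 0.0778]
orientation: [179.9, 0.2, 1.5]
ft_force: [-0.2, 0.0, -1.2]
grip_width: 0.0213
gripper_force: 24.7
```

Request:
send_rows(steps=[{"claw": 0.2, "translation": [0, 0, 0], "spin": 0}, {"claw": 0.2, "translation": [0, 0, 0], "spin": 0}])

```text
time_s: 52.2
ee_pos: [0.4884, 0.03, 0.0804]
orientation: [180.0, -0.0, 1.5]
ft_force: [0.5, -0.2, -1.0]
grip_width: 0.0211
gripper_force: 24.7
```

Request:
send_rows(steps=[{"claw": 0.2, "translation": [0, -0.1, 2], "spin": 0}, {"claw": 0.2, "translation": [0, 0, 1.2], "spin": 0}, {"claw": 0.2, "translation": [0, 0, 0.4], "spin": 0}, {"claw": 0.2, "translation": [0, 0, 0], "spin": 0}, {"claw": 0.2, "translation": [0, 0, 0], "spin": 0}])

```text
time_s: 52.82
ee_pos: [0.4886, 0.0318, 0.0445]
orientation: [-180.0, -0.0, 1.6]
ft_force: [-0.4, -0.2, -0.9]
grip_width: 0.0213
gripper_force: 24.7
```

Request:
send_rows(steps=[{"claw": 0.2, "translation": [0, 0, 0.2], "spin": 0}, {"claw": 0.2, "translation": [0, 0, 0], "spin": 0}])

```text
time_s: 53.08
ee_pos: [0.4884, 0.0319, 0.0421]
orientation: [-180.0, -0.0, 1.6]
ft_force: [0.7, -1.0, 0.0]
grip_width: 0.0211
gripper_force: 24.7
```

Request:
send_rows(steps=[{"claw": 0.2, "translation": [0, 0, 0.15], "spin": 0}, {"claw": 0.2, "translation": [0, 0, 0], "spin": 0}])

```text
time_s: 53.32
ee_pos: [0.4887, 0.032, 0.0409]
orientation: [-180.0, -0.0, 1.6]
ft_force: [0.1, 0.9, 5.5]
grip_width: 0.0209
gripper_force: 25.4
```

Request:
send_rows(steps=[{"claw": 0.7, "translation": [0, 0, 0], "spin": 0}, {"claw": 0.7, "translation": [0, 0, 0], "spin": 0}, {"claw": 0.7, "translation": [0, 0, 0], "spin": 0}, {"claw": 0.7, "translation": [0, 0, -3], "spin": 0}, {"claw": 0.7, "translation": [0, 0, -6], "spin": 0}])

```text
time_s: 53.95
ee_pos: [0.4872, 0.0315, 0.1303]
orientation: [179.9, 0.2, 1.6]
ft_force: [1.5, 1.2, 0.2]
grip_width: 0.0601
gripper_force: 0.0
```

Request:
send_rows(steps=[{"claw": 1, "translation": [0, 0, -6], "spin": 0}, {"claw": 1, "translation": [0, 0, -6], "spin": 0}, {"claw": 1, "translation": [0, 0, -6], "spin": 0}, {"claw": 1, "translation": [0, 0, 0], "spin": 0}, {"claw": 1, "translation": [0, 0, 0], "spin": 0}])

```text
time_s: 54.58
ee_pos: [0.4878, 0.0324, 0.3101]
orientation: [-180.0, 0.0, 1.7]
ft_force: [0.1, -0.1, -0.5]
grip_width: 0.0855
gripper_force: 0.0
```

```bash
python3 - <<'E'
from h import *
w=camera("wrist");print(read_state()["ee_pos"])
blob(w,(120,20,80),(160,255,255),(0,60,200,330),.037,"violet")
blob(w,(18,90,100),(30,255,255),(300,100,520,260),.090,"jar")
blob(w,(0,0,185),(180,35,255),(230,60,480,160),.105,"carton")
blob(w,(0,0,0),(180,255,45),(270,130,360,230),.1,"bulb")
cv2.imwrite("pics/w8.png",w["color"][...,::-1])
E
```

```text
[0.4874781  0.03220855 0.30961997]
violet px [116.1 164.5] xy [0.4623 0.2973] sides 0.064 0.041 ang -83.6
jar px [410.5 161. ] xy [ 0.4882 -0.0781] sides 0.058 0.06 ang -88.3
carton px [364.  98.] xy [ 0.5577 -0.0168] sides 0.127 0.049 ang -88.4
bulb px [315.  161.5] xy [0.4871 0.0335] sides 0.011 0.015 ang -88.3
```

View pics/w8.png

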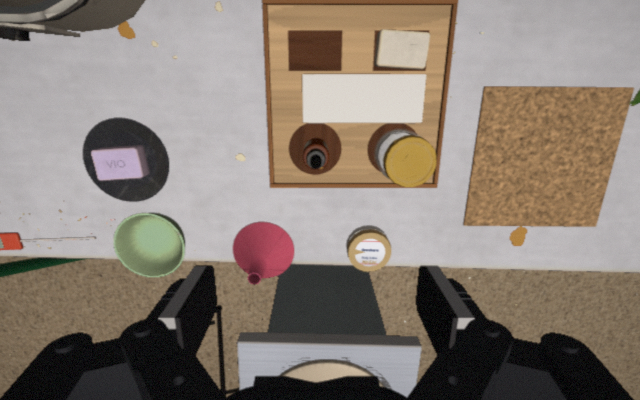

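The final view shows everything restored within about 3 mm: carton (364,98), jar (410,161), bottle (315,160). The violet bar is centred on the saucer at (116,164), and the gripper is clear. Handing in.

```bash
python3 -c "
from bench import hand_in
print(hand_in())"
```

```text
the job is handed in; nothing more can be done
None
```

I handed the job in at about 55 s: the violet bar lies flat in the middle of the saucer, and the carton, jar and bottle stand upright within about 3 mm of where they started by camera, with no verdict returned.

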